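# Clamp a plaster model on the surveyor table

## Robot

A 6-joint arm with a two-finger parallel gripper is mounted at the origin on the work surface. World frame = base frame: x ahead of the robot, y to its left, z up, the work surface at z = 0. Lengths are in m, angles in rad, forces in N, time in s.
With the tool pointing down it reaches from about 0.2 to 0.875 m from the base axis. Payload 3.4 kg.
Tool frame: the origin (TCP) lies between the finger pads; the fingertips stand 11 mm ahead of it and the grasp point (between the pads) lies 8 mm behind it; z points along the fingers, y is the direction in which the jaws open and shut (so a half turn about z gives the same grasp; the last joint's range is limited). The gripper opens to 94 mm and grips with 3 to 60 N. Pads are 16 mm wide; open, the fingers measure 119 mm over their backs; the gripper's body (75 mm by 177 mm) begins 78 mm behind the grasp point.
Start: joints at [1.125, 0.276, 1.505, -0, 1.361, -0.121], TCP at [0.184, 0.545, 0.216] pointing down, gripper open.
Joint ranges: [-2.89, 2.89], [-0.75, 2.08], [0.22, 2.7], [-1.18, 4.32], [0.11, 2.71], [-2.7, 2.7]. Speed limits (rad/s): [2.57, 2.57, 3.14, 3.14, 3.14, 3.14].

## Interface

Orientations are given as a 3x3 rotation matrix whose columns are the frame's x, y, z axes.
In Python, from bench import readout, viewer, finish_job gives the robot as it stands. The module is installed in compiled form; this text tells all that it offers.
- The arm moves only by the tool arm_command, never from a script. Its argument "increments" is a list of rows, each a list of 5 numbers: the shift along the tool's x, y, z in mm, then the turn about the tool's z in rad, then the opening, from -1 (shut) to 1 (fully open), so that 0 is half open. A call has 1 to 8 rows; each row shifts and turns the pose as measured when the row begins, along the tool's axes as they then stand; what a row does not reach is not made up. A row lasts 1/8 s, in which the tool goes at most 62.5 mm and 10.7 degrees, less where a joint would pass 70% of its speed; a pose out of reach is approached as far as the arm can. A call with a gripper value outside its range is refused whole. The fingers move at their own pace and stop on an object; "squeeze" is the grip in N (left out, the last holds). Time passes only in rows, so rows that do not move let the fingers close. It gives the time, the measured TCP pose, the force and the opening at its end, in the units of the state.
- readout.sense(): the state, without advancing time (a new reading comes with each control period).
- viewer.snapshot(name): name is "side" or "top" or "wrist"; returns a dict with "pixels" (400x640x3 uint8, red, green, blue), "K" (3x3 intrinsics, pixels), "xyz" and "rotation" of the camera in the world; the wrist camera has in their place "mount" (4x4, takes a point from camera to tool coordinates, whose origin is the TCP and whose axes are the flange's). Camera axes: x right, y down, z forward; pixel columns grow to the right and rows downward; lengths in m; the calibration is good to about 2 mm. A picture is of the moment at which its call begins: read the wrist's pose just before it. There is no depth.
- finish_job(): hands the job in, once; it reports no verdict.
The state is a dict: "time": time; "qpos": joint angles; "qvel": joint speeds; "effort": joint torques, N m; "position": TCP position; "ee_rot": TCP orientation; "contact_force": force on the tool from outside, world axes, zero at the start; "moment": the same for the moment, N m; "gripper_width": finger opening in m.
Only numpy, scipy, OpenCV 4.12 (cv2) and the standard library are available. Lean on these libraries where they do the work, as an engineer would, in place of code of your own. Each camera call takes 0.05 s, during which the arm holds its last target.

## Task

Set the cream plaster dental model on the surveyor's small aluminium model table, teeth up, centred between the jaws with its flat heel towards the two fixed steel pins and its front teeth towards the sliding jaw. Then turn the red knob under the table's front edge until the sliding jaw holds the model firmly against the pins, and let go. Put the model down gently rather than dropping it, and leave the other things on the bench where they are.

Things in the scene. Friction and masses are not known exactly. Their poses are not given: they have to be found in the camera images.
- model: Cream plaster model, loose, 120 g. Base 54 long (x) x 52 wide (y) x 22 high: flat 24 wide front at x = -27, trimmed corners to x = -11, parallel sides from there to the flat heel at x = +27; grip it across y. Teeth rise to 36 inside y = +-23. Origin: centre of underside; -x to the front teeth, z up. Stands on a 2 mm black desk pad. The blue model near it is not wanted.
- model_front (a point): Centre of the model's flat front face, 11 above its underside.
- surveyor: Dental surveyor, fixed: teal base slab 190 x 150 x 16 (x -70..120, y +-75). Origin on the bench under the stem of its model table; x from the table's front (knob, sliding jaw) to pins and column, z up. Under the plate: black foot radius 32 to z = 28, stem and ball radius 10 to 17. Column (radius 8, boss 16) at x = 95, y = 0, to z = 276; arm folded away at x 85..150, y 0..-175, z 96..310.
- seat (a point): Where the centre of the model's underside lies when its heel touches the pins: on the plate's top, surveyor x = 3, y = 0, z = 94; axes as the surveyor. The level plate spans z 88..94, x -44..42, y +-35 in the surveyor's frame, with a tapering nose in front, 44 wide at x = -50, 24 wide at its front edge x = -59.
- fixed_jaws: The two fixed steel pins, 9 diameter, standing 10 above the plate at y = +-15; their faces towards the sliding jaw lie at surveyor x = +30. Origin: on the plate's top above the stem.
- jaw_face (a point): Middle of the pressing face of the sliding jaw's black rubber pad, on the plate's top, facing surveyor +x; pad 26 wide, 9 high, jaw 9 thick with its block. The gap from this face to the pins is 64 with the knob at 0 and shrinks 10 mm per radian of the knob.
- knob_grip (a point): Centre of the red fluted knob hung on a thin shaft under the nose: 34 diameter, 22 high (11 above and below this point), vertical axis, at surveyor x = -50, z = 52. The plate's underside is 36 above this point and its nose reaches 9 in front of the axis: grip the knob's sides with the tool leaning 40 to 50 degrees, fingers pointing down and forward under the nose.
- clamp_knob (a joint): Knob angle, rad: 0 open to 1.5 (stop). It grows, and the jaw closes, as the knob turns counter-clockwise seen from above (clockwise seen from below). Stiff, 0.12 N m, up to 0.2 N m when clamping; it stays where it is left.
- jaw_pad: The same pad as a body (same origin). It is sprung: pushed back by up to 6 mm it presses with 2.4 N at first and 1.2 N more per mm, so 0.1 to 0.5 rad of the knob after the jaw touches makes it firm. Turning to the stop gives about 8 N and harms nothing.
- blue_model: Bystander: the blue stone model, same size as the cream one.
- wax_knife: Bystander: wax knife with dark wooden handle, 170 long along x, lying on the pad; origin under the handle's middle.
- mixing_slab: Bystander: white ceramic slab 65 x 95 x 10, origin centre of its underside.
- wax_denture: Bystander: pink wax denture, about 55 x 58 x 22 high, origin about the centre of its underside.
- pliers: Bystander: black-handled pliers, 140 long along x, 14 high at most, origin near the pivot.
- plaster_bowl: Bystander: green mixing bowl, 120 across, 75 high.
- water_bottle: Bystander: clear bottle with a blue cap, 60 across, 190 high.
Not all that is in view belongs to the job. Of the things that look like the model, take the one that is nearest to the robot's base at the start.

How it is judged:
At the end, for the whole second after the job is handed in: Cream model level on the plate (3 mm, 0.06 rad), teeth up, centre within 4 mm of the seat along x and 9 mm across, squared to 0.12 rad, front to the sliding jaw; the pad presses it with over 2.5 N, the pins with over 1.5 N; at rest and let go; other things within 25 mm (z of model in the frame of seat between -0.003 and 0.003 m and angle between model's own z axis and vertical below 0.06 rad and x of model in the frame of seat between -0.004 and 0.004 m and y of model in the frame of seat between -0.009 and 0.009 m and x of model_front in the frame of seat below -0.02 m and angle between the x axis of model and the x axis of surveyor, either way round below 0.12 rad and contact force between model and jaw_pad above 2.5 N and contact force between model and fixed_jaws above 1.5 N and linear speed of model below 0.01 m/s); the robot touches nothing.
It fails at once if the model falls freely by more than about 10 mm (contact force between the fingers and model below 0.05 N and linear speed of model above 0.45 m/s).
It fails at once if another thing on the bench is moved by more than 25 mm (distance of any of blue_model, wax_knife, mixing_slab, wax_denture, pliers, plaster_bowl, water_bottle from where it was at the start of the episode above 0.025 m).
It also fails if it takes over 61 s, if anything falls off the work surface, if the arm or the gripper's body presses on something with over 40 N, if the wrist force passes 120 N, or if a joint passes its speed limit or range.

## Working session

There is one attempt and no reset: what is moved stays moved. The work goes in short steps, Python scripts to look and compute and a tool call to move; the robot and the scene stay as the last step left them, time stands still between calls to the robot, and variables do not carry over. Pictures are saved under pics/ and viewed, and the job is handed in when it is done.

Besides the shell and the picture viewer there is one more tool, called as a command line: name --pt "numbers of a row" for each row, then --argument value for the rest. arm_command: Moves the arm, as the interface text tells. Its arguments: {"type":"object","properties":{"increments":{"type":"array"},"squeeze":{"type":"number"}},"required":["increments"]}

```bash
mkdir -p pics
cat > h.py <<'E'
import numpy as np, cv2, pickle
from bench import readout, viewer, finish_job
def snap(name,tag):
    s=readout.sense(); d=viewer.snapshot(name)
    im=d["pixels"]; cv2.imwrite(f"pics/{tag}.png",im[:,:,::-1])
    if name=="wrist":
        T=np.eye(4);T[:3,:3]=np.array(s["ee_rot"]).reshape(3,3);T[:3,3]=s["position"]
        M=T@np.array(d["mount"]); d["xyz"]=M[:3,3]; d["rotation"]=M[:3,:3]
    d={k:np.array(v) for k,v in d.items()}
    pickle.dump(d,open(f"pics/{tag}.pkl","wb")); return d
def load(tag): return pickle.load(open(f"pics/{tag}.pkl","rb"))
def ray(d,uv):
    r=d["rotation"].reshape(3,3)@np.linalg.inv(d["K"])@np.array([uv[0],uv[1],1.]); return d["xyz"],r/np.linalg.norm(r)
def onplane(d,uv,z):
    o,r=ray(d,uv); return o+r*(z-o[2])/r[2]
def proj(d,p):
    q=d["K"]@(d["rotation"].reshape(3,3).T@(np.array(p)-d["xyz"])); return q[:2]/q[2]
def tri(*prs):
    A=np.zeros((3,3));b=np.zeros(3)
    for d,uv in prs:
        o,r=ray(d,uv);P=np.eye(3)-np.outer(r,r);A+=P;b+=P@o
    return np.linalg.solve(A,b)
E
python3 - <<'E'
from h import *
np.set_printoptions(precision=4,suppress=True)
print(readout.sense())
for n in("side","top","wrist"):
    d=snap(n,n+"0"); print(n,d["K"].tolist(),d["xyz"],d["rotation"].tolist(),d.get("mount"))
E
```

```text
{'time': 0.0, 'qpos': array([ 1.125 ,  0.2766,  1.5061, -0.    ,  1.3607, -0.121 ]), 'qvel': array([-0.0024, -0.0009, -0.001 , -0.0028,  0.0008,  0.0033]), 'effort': array([ -0.    , -40.4585, -23.7232,   0.07  ,   0.0343,  -0.0001]), 'position': array([0.1833, 0.5444, 0.2156]), 'ee_rot': array([[-0.9477,  0.3191, -0.0007],
       [ 0.3191,  0.9477, -0.0017],
       [ 0.0002, -0.0018, -1.    ]]), 'contact_force': array([ 0.0714,  0.0189, -0.8319]), 'moment': array([ 0.0161, -0.0494, -0.0322]), 'gripper_width': 0.09368779241896882}
side [[377.4627306677782, 0.0, 319.4293467295025], [0.0, 377.4627306677782, 199.1103877633972], [0.0, 0.0, 1.0]] [ 0.1206 -0.794   0.8641] [[0.8816277073714431, -0.29420333338012666, 0.3690216582031405], [-0.47191513797465146, -0.5584312836796845, 0.6822394036980168], [0.005356131564758999, -0.7756280681073127, -0.631167499019697]] None
top [[410.20380500625066, 0.0, 318.3925706803477], [0.0, 410.20380500625066, 199.19651861445954], [0.0, 0.0, 1.0]] [0.3614 0.0462 1.1548] [[-0.014299281169486956, -0.9800980712576662, 0.1979982355351655], [-0.9997371362009402, 0.01756307957353378, 0.014737596026365863], [-0.017921748206539224, -0.19773545193742229, -0.9800915783682282]] None
wrist [[356.26119788195376, 0.0, 322.71261221407264], [0.0, 356.26119788195376, 194.7415081435233], [0.0, 0.0, 1.0]] [0.1115 0.5693 0.3861] [[0.31866785186886326, 0.9160360579727866, 0.2435749180005203], [0.947864904719421, -0.3075026668218742, -0.08363152694215531], [-0.0017095574062574621, 0.25752679548177376, -0.9662696450900038]] [[ 0.0005 -0.9662 -0.2577  0.076 ]
 [ 1.      0.0005  0.      0.0004]
 [ 0.0001 -0.2577  0.9662 -0.1704]
 [ 0.      0.      0.      1.    ]]
```

View pics/side0.png

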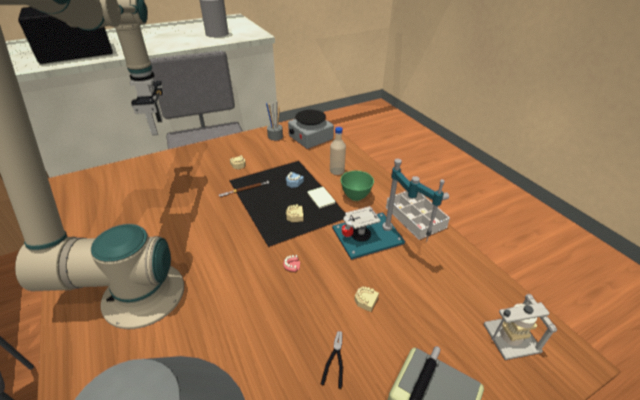

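View pics/top0.png

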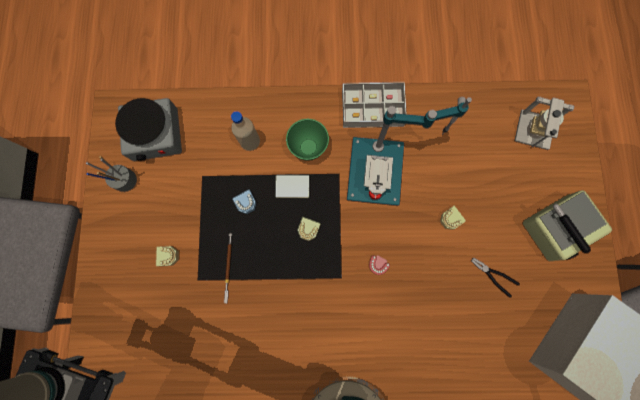

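View pics/wrist0.png

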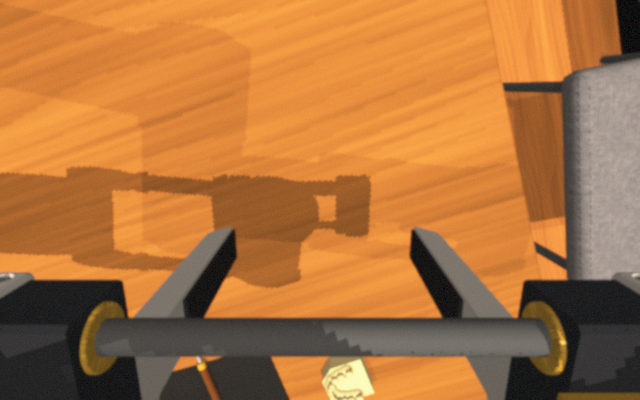

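Cream candidates in the top view are (309,229) on the black pad, (166,256) on bare wood, and (453,217) on bare wood. The blue model at (245,201) and the pink denture at (379,264) are not wanted. The description fits (309,229), since it stands on the pad. I'll check distances from the base and crop in close.

Run:
```python
from h import *
np.set_printoptions(precision=4,suppress=True)
t=load("top0");s=load("side0")
for n,a,b in(("pad",(309,229),(295,213)),("left",(166,256),(238,161)),("right",(453,217),(367,298))):
    p=tri((t,a),(s,b)); print(n,p,np.hypot(*p[:2]))
print("knob",tri((t,(375,195)),(s,(347,230))))
a=t["pixels"][120:270,230:420,::-1]; b=s["pixels"][150:270,260:450,::-1]
cv2.imwrite("pics/c1.png",np.vstack([cv2.resize(a,None,fx=4,fy=4,interpolation=2)]))
cv2.imwrite("pics/c2.png",np.vstack([cv2.resize(b,None,fx=4,fy=4,interpolation=2)]))
```

```text
pad [0.506  0.0908 0.0204] 0.5140726716899108
left [0.4382 0.4869 0.0198] 0.6550344458932837
right [ 0.532  -0.3104  0.0173] 0.6159316437315501
knob [ 0.5945 -0.0929  0.0561]
```

View pics/c1.png

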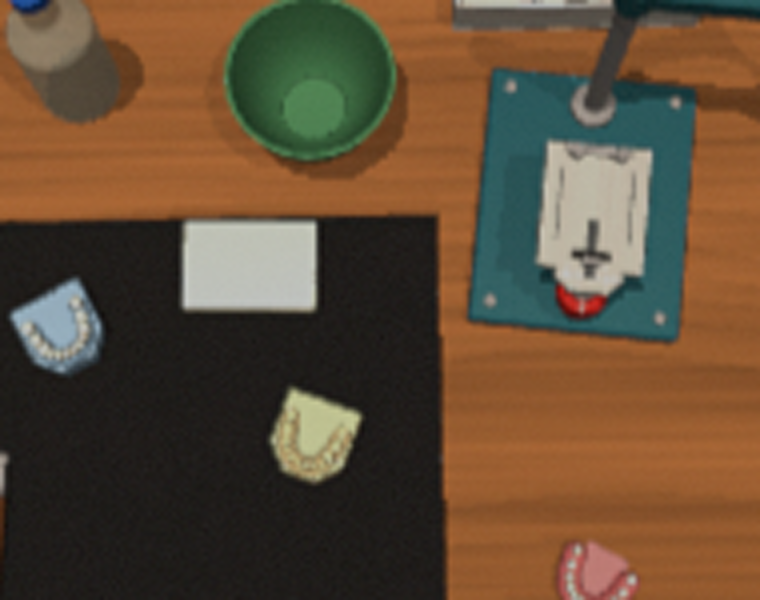

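View pics/c2.png

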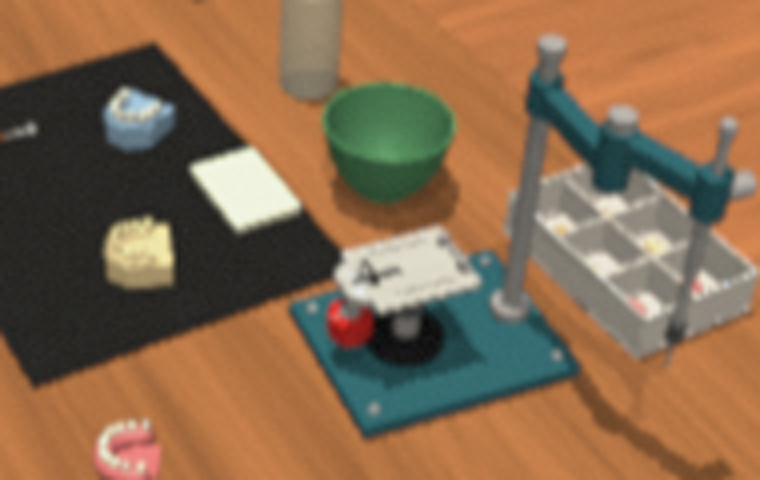

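The chosen cream model is at about (0.506, 0.091), 0.51 m from the base. It is the nearest of the three and the only one on the pad, and the crop shows its heel facing away from the robot and its teeth up. I'll move above it for a closer look.

arm_command --pt "-45 -33 0 0 1" --pt "-45 -33 0 0 1" --pt "-45 -33 0 0 1" --pt "-45 -33 0 0 1" --pt "-45 -33 0 0 1" --pt "-45 -33 0 0 1" --pt "-45 -33 0 0 1" --pt "-45 -33 0 0 1" --squeeze 15

```text
time: 1.15
position: [0.4463, 0.1726, 0.214]
ee_rot: [[-0.951, 0.311, -0.0], [0.311, 0.951, -0.001], [0.0, -0.001, -1.0]]
contact_force: [1.0, -0.2, -1.2]
gripper_width: 0.0943
```

arm_command --pt "-41 -29 25 0 1" --pt "-41 -29 25 0 1" --pt "0 0 10 0 1"

```text
time: 1.52
position: [0.511, 0.086, 0.1533]
ee_rot: [[-0.949, 0.316, 0.004], [0.316, 0.949, -0.001], [-0.004, 0.001, -1.0]]
contact_force: [-0.4, -0.3, 0.1]
gripper_width: 0.0938
```

Run:
```python
from h import *
d=snap("wrist","w1"); s=readout.sense(); print(s["position"],s["qvel"],s["time"])
```

```text
[0.50898573 0.08733903 0.15236651] [ 0.04393092 -0.02883857  0.00239526  0.01448033  0.05636905  0.00777453] 1.575
```

View pics/w1.png

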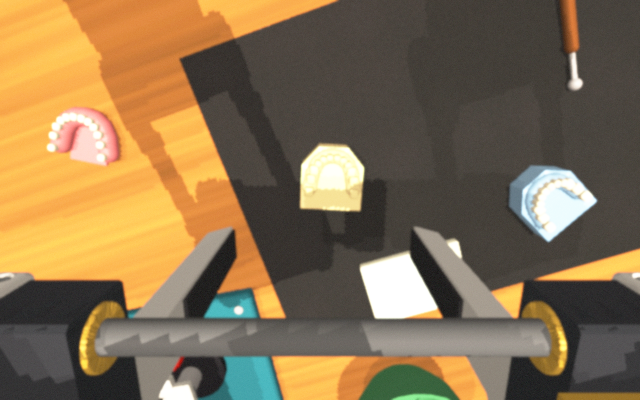

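```bash
cat >> h.py <<'E'
def creammask(d,roi,lo=(15,50,90),hi=(40,255,255)):
    h=cv2.cvtColor(d["pixels"],cv2.COLOR_RGB2HSV); m=cv2.inRange(h,lo,hi)
    r=np.zeros_like(m);r[roi[1]:roi[3],roi[0]:roi[2]]=1
    return m*r
E
python3 - <<'E'
from h import *
np.set_printoptions(precision=4,suppress=True)
d=load("w1"); m=creammask(d,(285,130,380,225))
c=max(cv2.findContours(m,0,1)[0],key=cv2.contourArea); print(cv2.contourArea(c),cv2.boundingRect(c))
hull=cv2.approxPolyDP(cv2.convexHull(c),2,True)[:,0]
R=d["rotation"];T=readout.sense();Rt=T["ee_rot"];p=T["position"]
for q in hull: 
    w=onplane(d,q,.024); print(q,w,(Rt.T@(w-p))*1000)
im=d["pixels"][120:235,270:395,::-1].copy(); cv2.imwrite("pics/c3.png",cv2.resize(im,None,fx=6,fy=5,interpolation=2))
E
```

```text
3884.5 (299, 142, 66, 70)
[319 142] [0.471  0.0965 0.024 ] [ 39.0627  -3.2996 128.3365]
[347 144] [0.48   0.1182 0.024 ] [ 37.3722  20.1613 128.3453]
[363 164] [0.5005 0.1261 0.024 ] [ 20.3897  34.0592 128.3624]
[364 178] [0.5124 0.1234 0.024 ] [  8.2063  35.2688 128.3719]
[359 211] [0.5395 0.1107 0.024 ] [-21.5448  31.7385 128.3928]
[299 207] [0.5194 0.0617 0.024 ] [-17.8065 -21.0741 128.3729]
[300 164] [0.4835 0.0752 0.024 ] [ 20.4389 -19.5258 128.345 ]
```

View pics/c3.png

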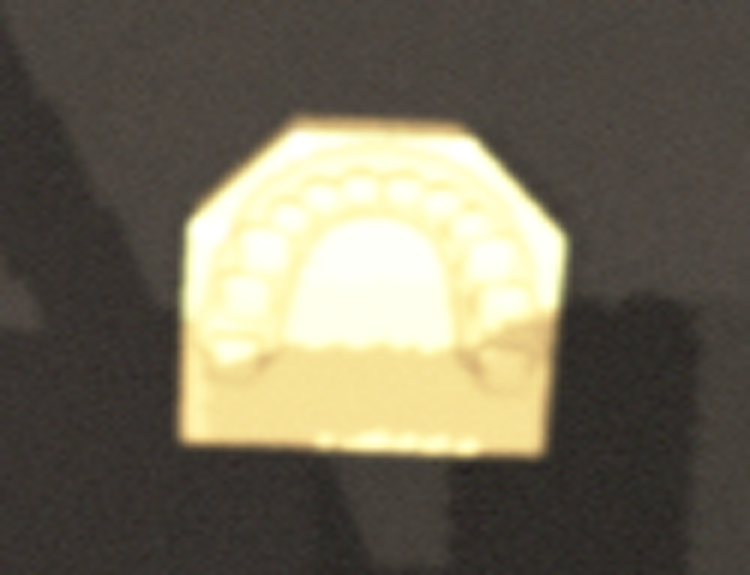

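Run:
```python
from h import *
np.set_printoptions(precision=2,suppress=True)
d=load("w1");T=readout.sense();Rt=T["ee_rot"];p=T["position"]
L=[(318.8,145.6),(348.3,146.4),(364.3,168),(360.8,211.4),(300,208.6),(301.2,163.6)]
M=np.array([(-27,12),(-27,-12),(-11,-26),(27,-26),(27,26),(-11,26)])  # model x,y guess order
W=np.array([onplane(d,q,.024)[:2]*1000 for q in L])
for sgn in(1,-1):
    A=M*np.array([1,sgn]); a=A-A.mean(0);w=W-W.mean(0)
    U,S,V=np.linalg.svd(a.T@w); R=(U@np.diag([1,np.linalg.det(U@V)])@V).T
    t=W.mean(0)-R@A.mean(0); print(sgn,"yaw",np.arctan2(R[1,0],R[0,0]),"c",t,"res",(W-(A@R.T+t)))
    print("tool dxyz", Rt.T@(np.array([t[0],t[1],17])-p*1000), "tooly az",np.arctan2(Rt[1,1],Rt[0,1])-np.pi/2)
```

```text
1 yaw 0.009256375607824423 c [504.51  98.49] res [[ -3.63 -14.84]
 [  4.6   32.44]
 [ 10.37  53.76]
 [  8.63  39.35]
 [-10.25 -62.65]
 [ -9.73 -48.06]]
tool dxyz [  7.86   9.13 135.36] tooly az -0.3202609068557827
-1 yaw -0.36999589436192165 c [504.26  97.13] res [[-0.98 -0.31]
 [-1.2   0.6 ]
 [ 0.71  0.8 ]
 [ 1.55  0.48]
 [ 0.99 -1.04]
 [-1.07 -0.54]]
tool dxyz [  7.67   7.76 135.36] tooly az -0.3202609068557827
```

arm_command --pt "2 4 30 0.05 1" --pt "2 4 35 0 1" --pt "0 0 35 0 1" --pt "0 0 0 0 1"

```text
time: 2.08
position: [0.5057, 0.1011, 0.0519]
ee_rot: [[-0.933, 0.36, 0.001], [0.36, 0.933, 0.003], [-0.0, 0.003, -1.0]]
contact_force: [-0.2, -0.2, -0.4]
gripper_width: 0.0937
```

Run:
```python
from h import *
np.set_printoptions(precision=2,suppress=True)
T=readout.sense();Rt=T["ee_rot"];p=T["position"]
c,s=np.cos(-.37),np.sin(-.37); t=np.array([504.3+4*c,97.1+4*s,17])
print(Rt.T@(t-p*1000),np.arctan2(Rt[1,1],Rt[0,1])-np.pi/2,p)
d=snap("wrist","w2")
```

```text
[-4.09 -4.35 34.94] -0.3686370049039269 [0.51 0.1  0.05]
```

View pics/w2.png

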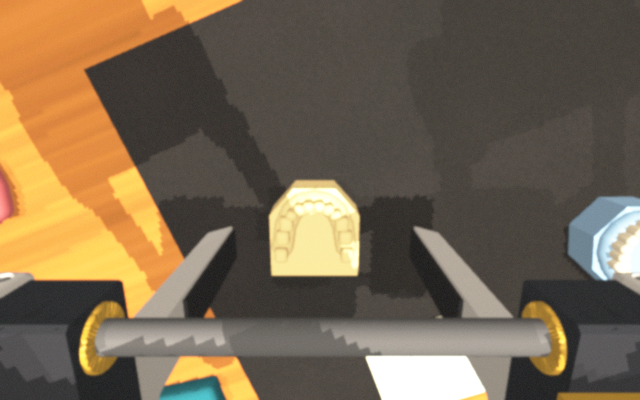

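The model is squared in the jaws, about 4 mm off-centre at column 314 against the 323 mid-line. I'll correct that, descend and grip.

arm_command --pt "-4 -4 15 0 1" --pt "0 0 15 0 1" --pt "0 0 5 0 1" --pt "0 0 0 0 -0.5" --pt "0 0 0 0 -1" --pt "0 0 0 0 -1" --squeeze 20

```text
time: 2.88
position: [0.5131, 0.0966, 0.0203]
ee_rot: [[-0.933, 0.36, 0.013], [0.36, 0.933, 0.004], [-0.011, 0.008, -1.0]]
contact_force: [-0.4, -0.1, 0.8]
gripper_width: 0.0675
```

arm_command --pt "0 0 0 0 -1" --pt "0 0 0 0 -1" --pt "0 0 0 0 -1" --pt "0 0 0 0 -1"

```text
time: 3.38
position: [0.5132, 0.0966, 0.0206]
ee_rot: [[-0.933, 0.36, 0.013], [0.36, 0.933, 0.003], [-0.011, 0.008, -1.0]]
contact_force: [0.5, -0.3, -1.8]
gripper_width: 0.0521
```

Run:
```python
from h import *
np.set_printoptions(precision=4,suppress=True)
print(readout.sense()); d=snap("wrist","w3")
```

```text
{'time': 3.375, 'qpos': array([ 0.0507,  0.3804,  1.9051,  0.0037,  0.8425, -1.1545]), 'qvel': array([ 0.003 ,  0.0005,  0.0001, -0.0013, -0.0015,  0.0005]), 'effort': array([  0.052 , -39.6214, -16.6949,   0.0612,   0.0203,   0.002 ]), 'position': array([0.5132, 0.0966, 0.0206]), 'ee_rot': array([[-0.933 ,  0.3597,  0.0135],
       [ 0.3598,  0.933 ,  0.0035],
       [-0.0113,  0.0081, -0.9999]]), 'contact_force': array([ 0.4761, -0.301 , -1.7869]), 'moment': array([-0.0456, -0.0379,  0.007 ]), 'gripper_width': 0.05209126914080008}
```

View pics/w3.png

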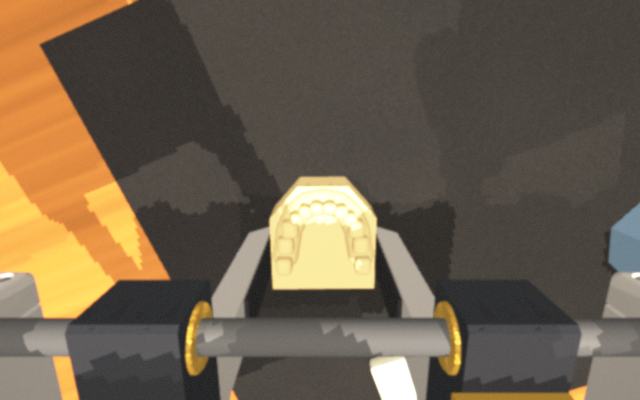

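arm_command --pt "0 0 -20 0 -1" --pt "0 0 -50 0 -1" --pt "0 0 -55 -0.14 -1" --pt "0 0 -55 -0.14 -1" --pt "-30 -5 -40 0 -1" --pt "-35 -10 0 0 -1" --pt "-35 -10 0 0 -1" --pt "0 0 0 0 -1"

```text
time: 4.42
position: [0.6089, 0.0626, 0.2479]
ee_rot: [[-0.997, 0.077, 0.011], [0.077, 0.997, 0.004], [-0.011, 0.005, -1.0]]
contact_force: [-1.1, 0.0, -1.1]
gripper_width: 0.0518
```

Run:
```python
from h import *
np.set_printoptions(precision=4,suppress=True)
d=load("w3")
Rt=np.array([[-0.933,.3597,.0135],[.3598,.933,.0035],[-.0113,.0081,-.9999]]);p=np.array([.5132,.0966,.0206])
for q in((271.5,289),(376,290),(302,178),(347,178),(271,208),(376,208)): print(q,Rt.T@(onplane(d,q,.024)-p)*1000)
d=snap("wrist","w4");snap("top","t4");snap("side","s4");s=readout.sense();print(s["position"],s["ee_rot"],s["time"],s["gripper_width"])
```

```text
(271.5, 289) [-19.4864 -26.3415  -3.3934]
(376, 290) [-20.2953  28.2839  -2.9405]
(302, 178) [39.8456 -9.538  -3.9296]
(347, 178) [39.8195 11.9588 -3.7546]
(271, 208) [ 24.8497 -24.8981  -3.8843]
(376, 208) [24.7503 26.4489 -3.4661]
[0.6058 0.0639 0.2479] [[-0.9971  0.076   0.0088]
 [ 0.076   0.9971  0.0043]
 [-0.0084  0.005  -1.    ]] 4.575 0.051479796178990886
```

View pics/w4.png

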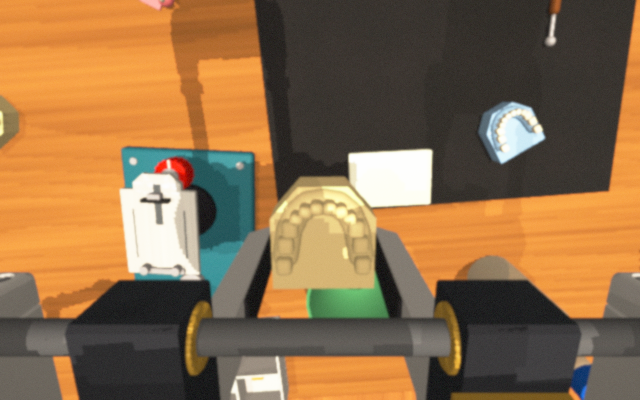

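Run:
```python
from h import *
d=load("w4")
im=d["pixels"][140:290,110:265,::-1]; cv2.imwrite("pics/c4.png",cv2.resize(im,(775,600),interpolation=2))
for t,r in(("t4",(330,125,420,215)),("s4",(325,195,415,265))):
    im=load(t)["pixels"][r[1]:r[3],r[0]:r[2],::-1]; cv2.imwrite(f"pics/c_{t}.png",cv2.resize(im,None,fx=6,fy=6,interpolation=2))
```

```text
(no output)
```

View pics/c4.png

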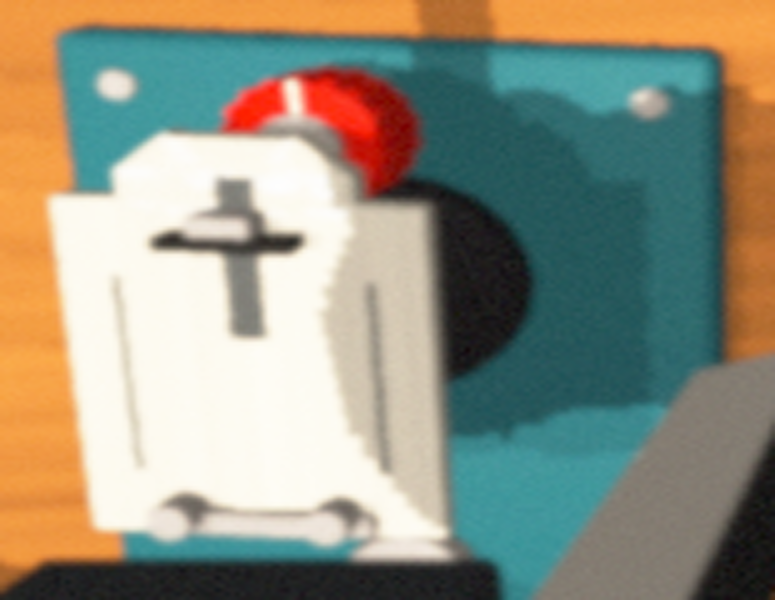

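View pics/c_t4.png

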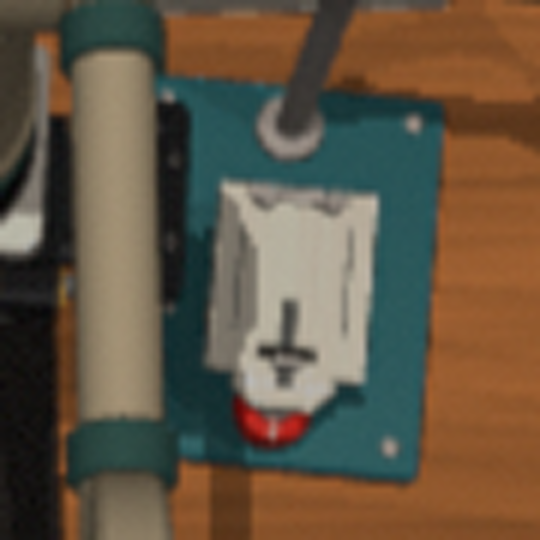

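```bash
cat >> h.py <<'E'
def rigid(M,W):
    A=np.array(M,float);W=np.array(W,float);a=A-A.mean(0);w=W-W.mean(0)
    U,S,V=np.linalg.svd(a.T@w);R=(U@np.diag([1,np.linalg.det(U@V)])@V).T
    t=W.mean(0)-R@A.mean(0);return np.arctan2(R[1,0],R[0,0]),t,W-(A@R.T+t)
E
python3 - <<'E'
from h import *
np.set_printoptions(precision=4,suppress=True)
w=load("w4");t=load("t4")
f=lambda d,L:[onplane(d,q,z)[:2]*1000 for q,z in L]
z=.094
A=f(w,[((120,189.5),z),((197,191.25),z),((129,272),z),((200,275),z),((142,173),z),((168,174.5),z),((122,148.75),.016),((254,152.5),.016)])
MA=[(-44,-35),(-44,35),(42,-35),(42,35),(-59,-12),(-59,12),(-70,-75),(-70,75)]
B=f(t,[((367,155.5),z),((393,157.5),z),((390.3,189.2),z),((364.2,186.2),z)])
MB=[(42,35),(42,-35),(-44,-35),(-44,35)]
for n,M,W in(("wrist",MA,A),("wplate",MA[:4],A[:4]),("top",MB,B)):
    y,c,r=rigid(M,W);print(n,y,c,"\n",r.T)
E
```

```text
wrist -0.11830147577671028 [648.6713 -95.6644] 
 [[ 0.6142 -0.346  -0.0199  0.6326 -1.1587 -0.7218  1.4783 -0.4787]
 [-0.5461  1.405  -0.9699 -0.3523 -1.3194 -1.505   2.341   0.9466]]
wplate -0.12394762433056929 [648.8908 -95.7858] 
 [[ 0.5608 -0.7918 -0.0146  0.2455]
 [-0.6952  1.3036 -0.6369  0.0284]]
top -0.12413051112217183 [647.8407 -99.6407] 
 [[-0.5911  1.0914 -0.6225  0.1222]
 [-0.2109 -0.1855  0.655  -0.2586]]
```

arm_command --pt "0 -40 0 0.046 -1" --pt "-10 -40 0 0 -1" --pt "-20 -40 0 0 -1" --pt "-25 -30 20 0 -1" --pt "0 0 20 0 -1" --pt "0 0 0 0 -1"

```text
time: 5.32
position: [0.6382, -0.0907, 0.207]
ee_rot: [[-0.993, 0.118, 0.005], [0.118, 0.993, 0.007], [-0.004, 0.007, -1.0]]
contact_force: [-0.3, -0.1, -0.8]
gripper_width: 0.052
```

Run:
```python
from h import *
np.set_printoptions(precision=4,suppress=True)
d=snap("wrist","w5");snap("top","t5");snap("side","s5");s=readout.sense();print(s["position"],s["ee_rot"],s["time"],s["gripper_width"])
im=load("s5")["pixels"][140:280,290:450,::-1]; cv2.imwrite("pics/c_s5.png",cv2.resize(im,None,fx=5,fy=4,interpolation=2))
im=load("t5")["pixels"][120:220,320:440,::-1]; cv2.imwrite("pics/c_t5.png",cv2.resize(im,None,fx=5,fy=5,interpolation=2))
```

```text
[ 0.6401 -0.0907  0.2096] [[-0.9931  0.1168  0.01  ]
 [ 0.1169  0.9931  0.0053]
 [-0.0093  0.0064 -0.9999]] 5.475 0.05190367693653389
```

View pics/w5.png

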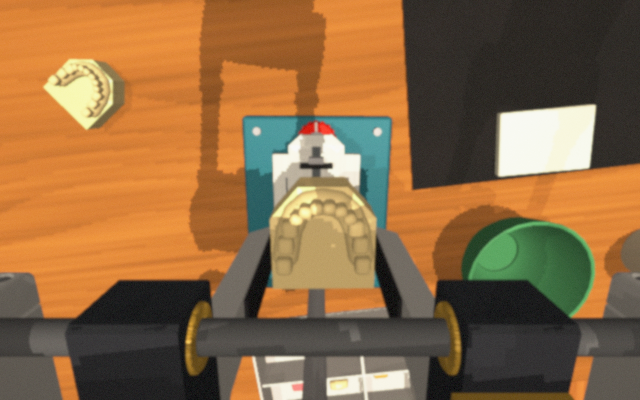

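View pics/c_s5.png

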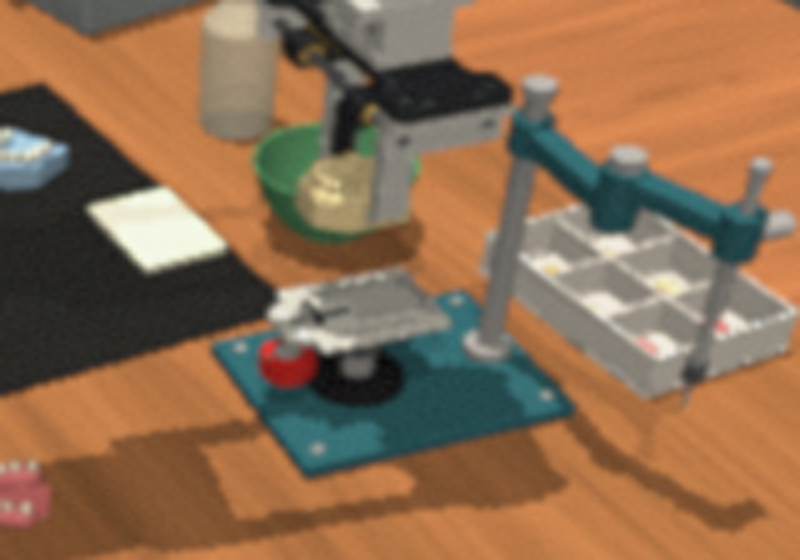

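Run:
```python
from h import *
np.set_printoptions(precision=2,suppress=True)
im=load("w5")["pixels"][105:205,240:400,::-1]; cv2.imwrite("pics/c5.png",cv2.resize(im,None,fx=5,fy=5,interpolation=2))
```

```text
(no output)
```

View pics/c5.png

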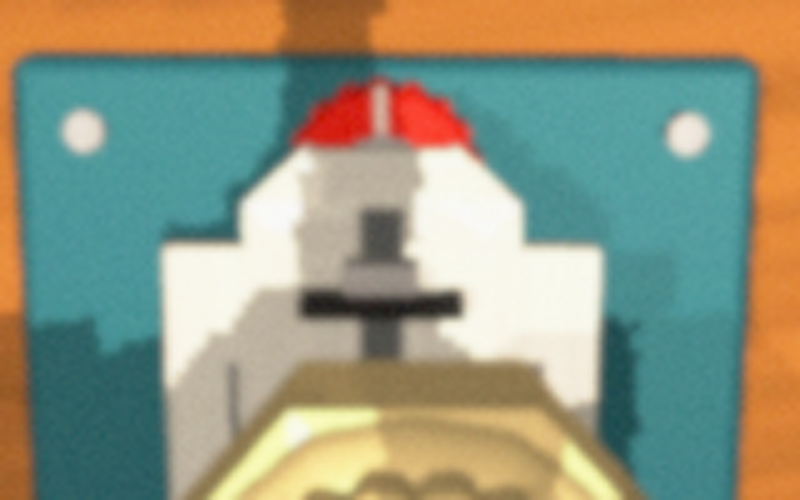

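Run:
```python
from h import *
np.set_printoptions(precision=2,suppress=True)
w=load("w5");z=.094
L=[((272.6,153.6),z),((360.4,153.6),z),((288,146),z),((344.4,146),z),((301,134.2),z),((332,134.8),z),((243,117.4),.016),((391.4,117.6),.016)]
M=[(-44,-35),(-44,35),(-50,-22),(-50,22),(-59,-12),(-59,12),(-70,-75),(-70,75)]
W=[onplane(w,q,zz)[:2]*1000 for q,zz in L]
for i in(slice(0,8),slice(0,4)):
    y,c,r=rigid(M[i],W[i]);print(y,c,"\n",r.T)
s=readout.sense();Rt=s["ee_rot"];p=s["position"]*1000
S=np.array([648.5,-97.]) 
for S,y in((c,y),(np.array([648.5,-97]),-.122)):
    ex=np.array([np.cos(y),np.sin(y)]);t=S+ex*8.5
    print(Rt.T@(np.r_[t,118]-p), np.arctan2(Rt[1,1],Rt[0,1])-np.pi/2)
for q in((300,166),(332,166)): print("pad",onplane(w,q,.103))
# model on-hand check
for q in((271.5,289),(376,290)): 
    o,r=ray(w,q);o=Rt.T@(o*1000-p);r=Rt.T@r;k=(-3.0-o[2])/r[2];print(o+k*r)
```

```text
-0.11981829687946537 [648.19 -95.5 ] 
 [[-0.36 -0.43 -0.5  -0.47 -0.73 -0.26  1.59  1.16]
 [ 0.04  0.12 -0.53  0.23 -0.06  0.28  1.37 -1.45]]
-0.11819852791676012 [647.76 -95.46] 
 [[ 0.02  0.06 -0.09  0.01]
 [ 0.08  0.15 -0.49  0.26]]
[-15.84  -4.42  91.75] -0.11708353675335914
[-16.76  -5.9   91.75] -0.11708353675335914
pad [ 0.61 -0.1   0.1 ]
pad [ 0.61 -0.08  0.1 ]
[-16.36 -25.95  -3.  ]
[-16.99  27.85  -3.  ]
```

arm_command --pt "-8 -3 25 0 -1" --pt "-8 -2 30 0 -1" --pt "0 0 25 0 -1" --pt "0 0 0 0 -1"

```text
time: 5.98
position: [0.659, -0.0948, 0.1347]
ee_rot: [[-0.993, 0.113, 0.02], [0.113, 0.994, 0.003], [-0.02, 0.005, -1.0]]
contact_force: [-0.7, 0.1, -2.0]
gripper_width: 0.0518
```

Run:
```python
from h import *
np.set_printoptions(precision=2,suppress=True)
d=snap("wrist","w6");snap("side","s6");snap("top","t6");s=readout.sense();Rt=s["ee_rot"];p=s["position"]*1000
y=-.119;ex=np.array([np.cos(y),np.sin(y)]);t=np.array([648,-95.7])+ex*8.5
print(p,Rt,Rt.T@(np.r_[t,113]-p), np.arctan2(Rt[1,1],Rt[0,1])-np.pi/2,s["time"])
a=load("w6")["pixels"][110:310,210:430,::-1]; cv2.imwrite("pics/c6.png",cv2.resize(a,None,fx=3,fy=3,interpolation=2))
im=load("s6")["pixels"][160:270,310:430,::-1]; cv2.imwrite("pics/c_s6.png",cv2.resize(im,None,fx=5,fy=5,interpolation=2))
```

```text
[661.08 -95.59 137.49] [[-0.99  0.11  0.03]
 [ 0.11  0.99  0.  ]
 [-0.03  0.   -1.  ]] [ 5.11 -1.74 24.36] -0.11324803935619876 6.125
```

View pics/c6.png

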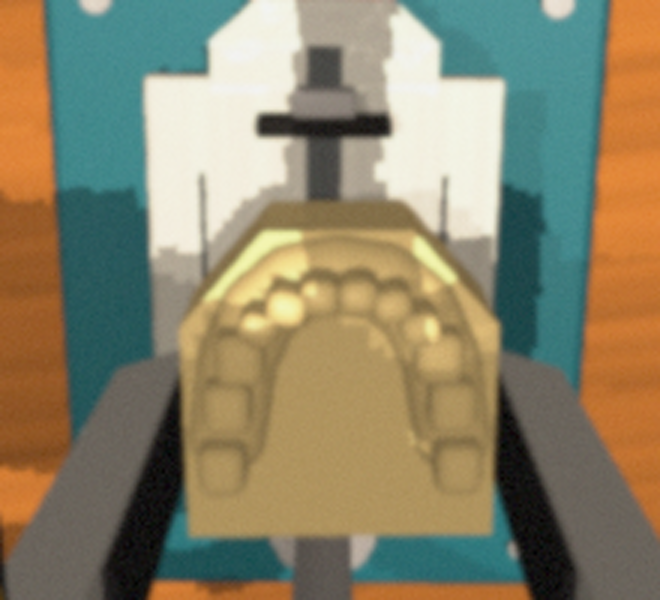

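View pics/c_s6.png

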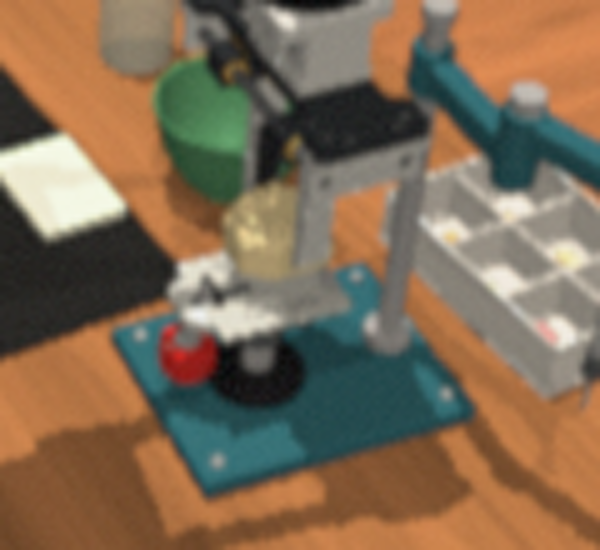

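arm_command --pt "5 -1 4 0 -1" --pt "0 0 0 0 -1"

```text
time: 6.38
position: [0.6568, -0.0961, 0.1358]
ee_rot: [[-0.993, 0.113, 0.03], [0.113, 0.994, 0.0], [-0.03, 0.004, -1.0]]
contact_force: [0.4, 1.1, -0.9]
gripper_width: 0.0515
```

```bash
cat > st.py <<'E'
from h import *
np.set_printoptions(precision=3,suppress=True)
s=readout.sense();Rt=s["ee_rot"];p=s["position"]*1000
y=-.119;ex=np.array([np.cos(y),np.sin(y)]);t=np.array([648,-95.7])+ex*8.5
print(p,Rt[:,2],Rt.T@(np.r_[t,113]-p), np.arctan2(Rt[1,1],Rt[0,1])-np.pi/2,s["time"],s["contact_force"],s["gripper_width"],s["qpos"])
E
python3 st.py
```

```text
[656.759 -96.097 135.769] [ 0.03  0.   -1.  ] [ 0.925 -0.731 22.749] -0.11283802299668122 6.375 [ 0.387  1.115 -0.936] 0.051502500473270936 [-0.255  0.441  1.454  0.009  1.218 -1.715]
```

arm_command --pt "0 -0.5 6 0 -1" --pt "0 0 5 0 -1" --pt "0 0 5 0 -1" --pt "0 0 0 0 -1"

```text
time: 6.88
position: [0.6572, -0.0968, 0.119]
ee_rot: [[-0.993, 0.113, 0.031], [0.113, 0.994, 0.0], [-0.03, 0.004, -1.0]]
contact_force: [-0.3, -0.1, -1.4]
gripper_width: 0.0513
```

```bash
python3 st.py
```

```text
[657.246 -96.816 119.006] [ 0.031  0.    -1.   ] [ 0.995 -0.007  5.979] -0.11318373614189348 6.875 [-0.349 -0.092 -1.401] 0.051271128488691045 [-0.256  0.454  1.476  0.009  1.182 -1.716]
```

arm_command --pt "0 0 2 0 -1" --pt "0 0 2 0 -1" --pt "0 0 0 0 -1"

```text
time: 7.25
position: [0.6576, -0.0969, 0.1146]
ee_rot: [[-0.993, 0.113, 0.031], [0.113, 0.994, 0.0], [-0.03, 0.004, -1.0]]
contact_force: [-0.4, -1.1, -1.4]
gripper_width: 0.0515
```

arm_command --pt "0 0 1.5 0 -1" --pt "0 0 0 0 -1"

```text
time: 7.5
position: [0.6578, -0.0969, 0.1134]
ee_rot: [[-0.993, 0.113, 0.031], [0.113, 0.994, 0.0], [-0.031, 0.004, -1.0]]
contact_force: [0.3, 0.9, -1.7]
gripper_width: 0.0519
```

```bash
python3 st.py
python3 - <<'E'
from h import *
d=snap("wrist","w7");snap("side","s7")
a=load("w7")["pixels"][110:310,210:430,::-1]; cv2.imwrite("pics/c7.png",cv2.resize(a,None,fx=3,fy=3,interpolation=2))
im=load("s7")["pixels"][180:250,330:410,::-1]; cv2.imwrite("pics/c_s7.png",cv2.resize(im,None,fx=8,fy=8,interpolation=2))
E
```

```text
[657.81  -96.878 113.373] [ 0.031  0.    -1.   ] [1.391 0.012 0.331] -0.11307895512017496 7.5 [ 0.29   0.861 -1.73 ] 0.051899243915326486 [-0.255  0.459  1.483  0.009  1.17  -1.716]
```

View pics/c7.png

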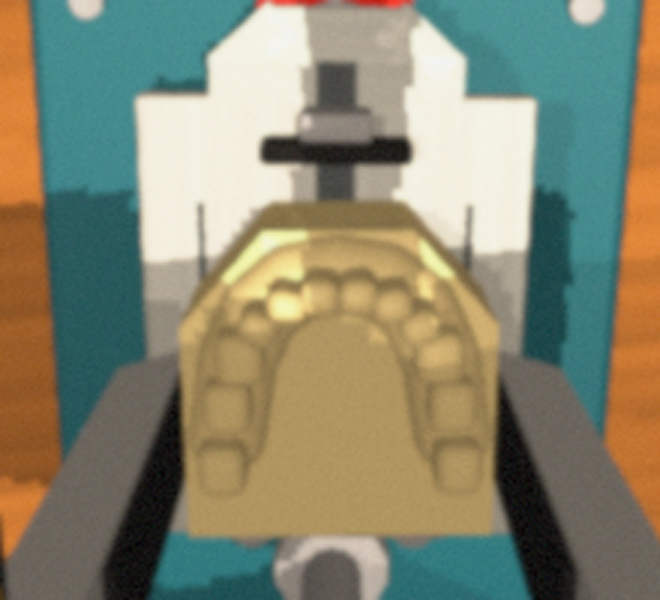

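View pics/c_s7.png

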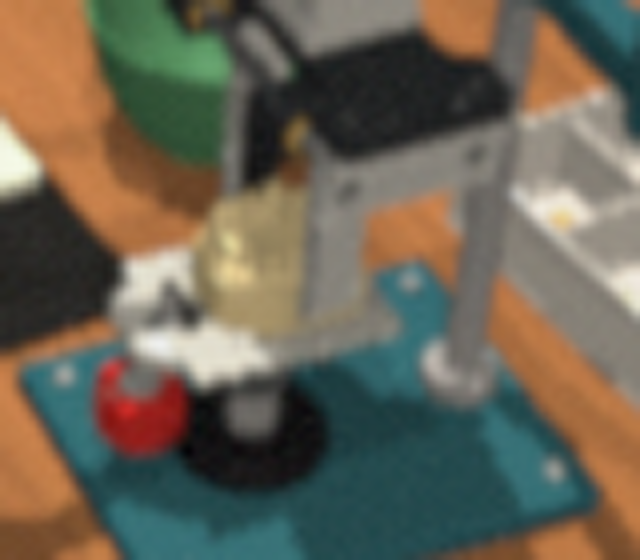

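arm_command --pt "0 0 1.5 0 -1" --pt "0 0 0 0 -1"

```text
time: 7.85
position: [0.658, -0.097, 0.1127]
ee_rot: [[-0.993, 0.113, 0.032], [0.113, 0.994, -0.0], [-0.032, 0.003, -0.999]]
contact_force: [-1.1, 0.8, -1.2]
gripper_width: 0.0518
```

arm_command --pt "0 0 1.5 0 -1" --pt "0 0 0 0 -1"

```text
time: 8.1
position: [0.6581, -0.097, 0.1128]
ee_rot: [[-0.993, 0.113, 0.033], [0.113, 0.994, -0.0], [-0.033, 0.003, -0.999]]
contact_force: [0.2, 0.0, -0.3]
gripper_width: 0.0516
```

arm_command --pt "0 0 3 0 -1" --pt "0 0 3 0 -1"

```text
time: 8.35
position: [0.6584, -0.0971, 0.1124]
ee_rot: [[-0.993, 0.112, 0.036], [0.112, 0.994, -0.001], [-0.035, 0.003, -0.999]]
contact_force: [-5.6, 1.6, 17.0]
gripper_width: 0.0515
```

Contact at 17 N with z stalled at 0.112, so the model is down. I'll release it.

arm_command --pt "0 0 0 0 0.15" --pt "0 0 0 0 0.3" --pt "0 0 0 0 0.5" --pt "0 0 0 0 0.5"

```text
time: 8.85
position: [0.6586, -0.0971, 0.1115]
ee_rot: [[-0.993, 0.112, 0.036], [0.113, 0.994, -0.001], [-0.036, 0.003, -0.999]]
contact_force: [-0.3, 0.4, -0.4]
gripper_width: 0.0704
```

arm_command --pt "0 0 -20 0 0.5" --pt "0 0 -40 0 0.5" --pt "0 0 -40 0 0.5" --pt "40 0 -20 0 0.5" --pt "0 0 0 0 0.5"

```text
time: 9.48
position: [0.6137, -0.0924, 0.2305]
ee_rot: [[-0.993, 0.113, 0.031], [0.113, 0.994, -0.0], [-0.031, 0.003, -1.0]]
contact_force: [0.5, -0.4, -0.2]
gripper_width: 0.0704
```

```bash
python3 st.py
python3 - <<'E'
from h import *
d=snap("wrist","w8");snap("side","s8")
a=load("w8")["pixels"][80:300,210:430,::-1]; cv2.imwrite("pics/c8.png",cv2.resize(a,None,fx=2.7,fy=2.7,interpolation=2))
im=load("s8")["pixels"][180:250,330:410,::-1]; cv2.imwrite("pics/c_s8.png",cv2.resize(im,None,fx=8,fy=8,interpolation=2))
E
```

```text
[613.737 -92.403 230.467] [ 0.031 -0.    -1.   ] [-39.259   0.132 118.74 ] -0.1128216391968111 9.475 [ 0.541 -0.431 -0.204] 0.07039996997873646 [-0.266  0.32   1.406  0.008  1.385 -1.726]
```

View pics/c8.png

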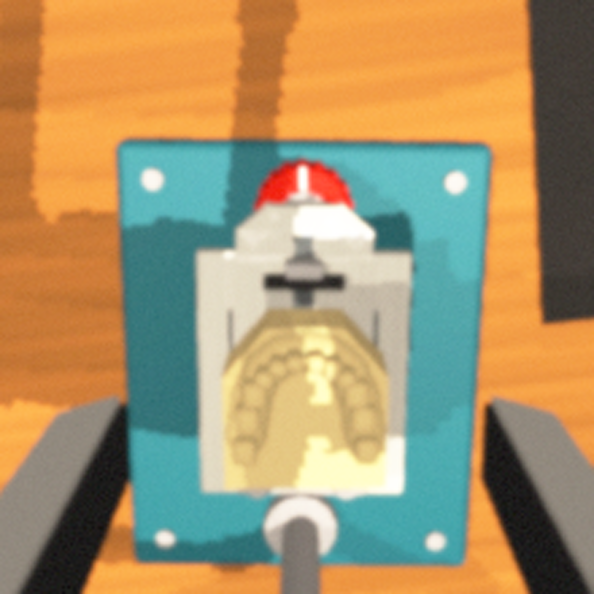

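View pics/c_s8.png

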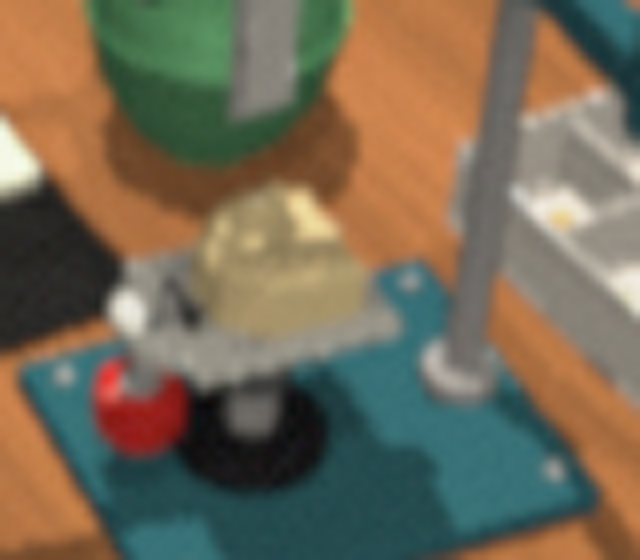

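The model stands square, with the pins just behind the heel and about 7 mm to the pad. Rows only turn about tool z, so I have to get the lean for the knob by other means. I'll try pushing past the reach limit, high above everything.

arm_command --pt "0 0 -60 0 0.5" --pt "0 0 -60 0 0.5" --pt "0 0 -60 0 0.5" --pt "-30 0 -20 0 0.5" --pt "-60 0 0 0 0.5" --pt "-60 0 0 0 0.5"

```text
time: 10.32
position: [0.763, -0.1104, 0.432]
ee_rot: [[-0.993, 0.113, 0.026], [0.113, 0.994, 0.002], [-0.025, 0.005, -1.0]]
contact_force: [1.7, 0.1, 0.7]
gripper_width: 0.0702
```

```bash
python3 st.py
```

```text
[ 762.97  -110.375  432.007] [ 0.026  0.002 -1.   ] [115.381  -0.043 316.209] -0.11346438365729572 10.325 [1.712 0.131 0.696] 0.07017282521003644 [-0.238  0.617  0.423  0.009  2.077 -1.691]
```

arm_command --pt "-60 0 0 0 0.5" --pt "-60 0 0 0 0.5"

```text
time: 10.58
position: [0.8433, -0.1183, 0.3854]
ee_rot: [[-0.992, 0.113, 0.058], [0.113, 0.994, -0.001], [-0.058, 0.006, -0.998]]
contact_force: [0.0, 0.1, 0.5]
gripper_width: 0.0708
```

```bash
python3 st.py
```

```text
[ 843.273 -118.288  385.405] [ 0.058 -0.001 -0.998] [203.567  -1.325 261.027] -0.11350261253598237 10.575 [0.049 0.063 0.504] 0.07075463202120529 [-0.226  0.773  0.228  0.014  2.084 -1.676]
```

arm_command --pt "-60 0 -10 0 0.5" --pt "-60 0 -20 0 0.5"

```text
time: 10.82
position: [0.8918, -0.1221, 0.3583]
ee_rot: [[-0.985, 0.113, 0.128], [0.113, 0.994, -0.009], [-0.128, 0.006, -0.992]]
contact_force: [0.0, 0.5, -0.5]
gripper_width: 0.0708
```

```bash
python3 st.py
```

```text
[ 891.828 -122.064  358.258] [ 0.128 -0.009 -0.992] [266.155  -2.901 212.968] -0.11355308004502795 10.825 [ 0.009  0.546 -0.537] 0.07080668172113692 [-0.221  0.81   0.223  0.021  1.981 -1.669]
```

arm_command --pt "-55 0 -25 0 0.5" --pt "-55 0 -25 0 0.5" --pt "-55 0 -25 0 0.5" --pt "-55 0 -25 0 0.5"

```text
time: 11.32
position: [0.9488, -0.1257, 0.3762]
ee_rot: [[-0.952, 0.114, 0.286], [0.11, 0.993, -0.028], [-0.287, 0.005, -0.958]]
contact_force: [0.4, 0.0, 0.0]
gripper_width: 0.0703
```

```bash
python3 st.py
```

```text
[ 948.836 -125.694  376.159] [ 0.286 -0.028 -0.958] [356.953  -5.741 167.75 ] -0.11399493488861312 11.325 [0.369 0.042 0.025] 0.07026647239816992 [-0.218  0.805  0.222  0.036  1.826 -1.66 ]
```

arm_command --pt "-60 0 -10 0 0.5" --pt "-60 0 -10 0 0.5" --pt "-60 0 -5 0 0.5" --pt "-60 0 -5 0 0.5" --pt "-60 0 0 0 0.5" --pt "-60 0 0 0 0.5"

```text
time: 12.08
position: [1.0609, -0.1351, 0.393]
ee_rot: [[-0.839, 0.115, 0.532], [0.099, 0.993, -0.06], [-0.535, 0.002, -0.845]]
contact_force: [-0.3, -0.2, 0.4]
gripper_width: 0.0705
```

```bash
python3 st.py
```

```text
[1060.861 -135.087  392.972] [ 0.532 -0.06  -0.845] [492.92   -9.146  18.969] -0.11544487028655226 12.075 [-0.319 -0.162  0.389] 0.07050096772518312 [-0.21   0.836  0.222  0.053  1.522 -1.652]
```

arm_command --pt "-60 0 0 0 0.5" --pt "-60 0 0 0 0.5" --pt "-60 0 0 0 0.5" --pt "-60 0 0 0 0.5"

```text
time: 12.58
position: [1.115, -0.1397, 0.4333]
ee_rot: [[-0.731, 0.116, 0.673], [0.087, 0.993, -0.077], [-0.677, 0.002, -0.736]]
contact_force: [-0.1, 0.4, -0.2]
gripper_width: 0.0704
```

```bash
python3 st.py
```

```text
[1114.967 -139.731  433.273] [ 0.673 -0.077 -0.736] [555.678 -11.207 -75.958] -0.11645806223728039 12.575 [-0.097  0.376 -0.217] 0.07035587438483437 [-0.208  0.837  0.222  0.065  1.342 -1.652]
```

arm_command --pt "-60 0 0 0 0.5" --pt "20 0 -20 0 0.5" --pt "37 -1 -34 0 0.5" --pt "37 -1 -34 0 0.5" --pt "37 -1 -34 0 0.5" --pt "37 -1 -34 0 0.5" --pt "37 -1 -34 0 0.5" --pt "37 -1 -34 0 0.5"

```text
time: 13.58
position: [0.7935, -0.1081, 0.4226]
ee_rot: [[-0.703, 0.117, 0.702], [0.085, 0.993, -0.081], [-0.707, 0.003, -0.708]]
contact_force: [0.8, -0.5, 0.1]
gripper_width: 0.0702
```

```bash
python3 st.py
```

```text
[ 793.463 -108.128  422.624] [ 0.702 -0.081 -0.708] [316.009  -5.591 121.984] -0.11741773587028437 13.575 [ 0.794 -0.521  0.084] 0.07022455541766062 [-0.277  0.172  1.412  0.162  0.786 -1.797]
```

arm_command --pt "36 -1 -35 0 0.5" --pt "36 -1 -35 0 0.5" --pt "36 -1 -35 0 0.5" --pt "36 -1 -35 0 0.5" --pt "36 -1 -35 0 0.5" --pt "36 -1 -35 0 0.5" --pt "35 0 35 0 0.5" --pt "35 0 35 0 0.5"

```text
time: 14.58
position: [0.4856, -0.0791, 0.3238]
ee_rot: [[-0.691, 0.12, 0.713], [0.079, 0.993, -0.09], [-0.719, -0.006, -0.695]]
contact_force: [0.3, -0.5, -0.7]
gripper_width: 0.0705
```

```bash
python3 st.py
```

```text
[485.649 -79.144 323.834] [ 0.713 -0.09  -0.695] [ 32.087   4.243 269.965] -0.11997259713391761 14.575 [ 0.282 -0.541 -0.734] 0.07045573207004147 [-0.527 -0.306  2.094  0.482  0.651 -2.26 ]
```

arm_command --pt "26 0.5 34 0 0.5" --pt "26 0.5 34 0 0.5" --pt "26 0.5 34 0 0.5" --pt "20 0 25 0 0.5" --pt "0 0 0 0 0.5"

```text
time: 15.2
position: [0.5094, -0.0722, 0.1756]
ee_rot: [[-0.713, 0.145, 0.686], [0.095, 0.989, -0.112], [-0.695, -0.015, -0.719]]
contact_force: [-1.4, -0.5, -0.8]
gripper_width: 0.0708
```

```bash
cat >> st.py <<'E'
G=np.array([648-50*np.cos(y),-95.7+50*np.sin(-y),52]); Tk=G+8*Rt[:,2]
print("to knob:",Rt.T@(Tk-p),"lean",np.degrees(np.arccos(-Rt[2,2])),"az",np.arctan2(Rt[1,2],Rt[0,2]))
E
python3 st.py
python3 - <<'E'
from h import *
snap("wrist","w9");snap("side","s9")
E
```

```text
[509.371 -72.233 175.582] [ 0.686 -0.112 -0.719] [-63.708  -1.906 148.602] -0.14596086441229095 15.2 [-1.427 -0.494 -0.769] 0.07076653758706596 [-0.4   -0.068  2.336  0.948  0.204 -2.703]
to knob: [ 20.744  -2.586 159.858] lean 44.01512381203203 az -0.16117248422109906
```

View pics/w9.png

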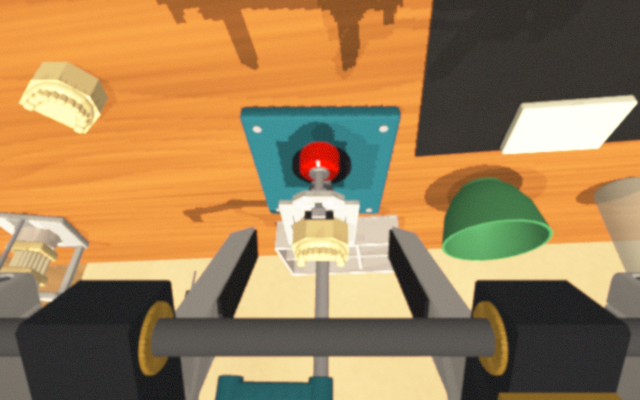

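View pics/s9.png

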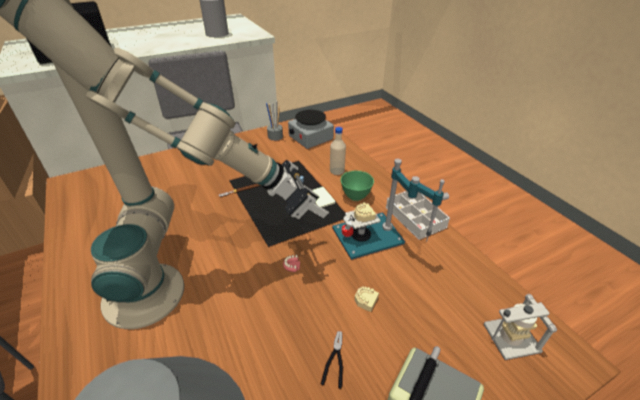

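```bash
cat > kin.py <<'E'
import numpy as np
from scipy.optimize import least_squares
from scipy.spatial.transform import Rotation as Ro
def ax(a,t): return Ro.from_rotvec(np.array(a)*t).as_matrix()
def fk(q,P):
    z0,L1,L2,L3,off,a=P
    R=ax([0,0,1],q[0]); p=R@np.array([0,off,z0])
    R=R@ax([0,1,0],q[1]); p=p+R@np.array([0,0,L1])
    R=R@ax([0,1,0],q[2]); p=p+R@np.array([a,0,L2])
    R=R@ax([0,0,1],q[3]); R=R@ax([0,1,0],q[4]); p=p+R@np.array([0,0,L3])
    R=R@ax([0,0,1],q[5]); R=R@ax([0,0,1],np.pi/2); return p,R
D=[([1.125,.2766,1.5061,0,1.3607,-.121],[.1833,.5444,.2156],[-.0007,-.0017,-1]),
([.0507,.3804,1.9051,.0037,.8425,-1.1545],[.5132,.0966,.0206],[.0135,.0035,-.9999]),
([-.266,.32,1.406,.008,1.385,-1.726],[.6137,-.0924,.2305],[.031,0,-1]),
([-.238,.617,.423,.009,2.077,-1.691],[.763,-.1104,.432],[.026,.002,-1]),
([-.218,.805,.222,.036,1.826,-1.66],[.9488,-.1257,.3762],[.286,-.028,-.958]),
([-.21,.836,.222,.053,1.522,-1.652],[1.0609,-.1351,.393],[.532,-.06,-.845]),
([-.277,.172,1.412,.162,.786,-1.797],[.7935,-.1081,.4226],[.702,-.081,-.708]),
([-.527,-.306,2.094,.482,.651,-2.26],[.4856,-.0791,.3238],[.713,-.09,-.695]),
([-.4,-.068,2.336,.948,.204,-2.703],[.5094,-.0722,.1756],[.686,-.112,-.719])]
def res(P): return np.concatenate([np.r_[(fk(q,P)[0]-p)*1000,(fk(q,P)[1][:,2]-z)*100] for q,p,z in D])
S=least_squares(res,[.35,.45,.4,.25,.07,0]); P=S.x
if __name__=="__main__":
    np.set_printoptions(precision=3,suppress=True)
    print(P); print(res(P).reshape(-1,6)); print(fk(D[0][0],P)[1]); print(fk(D[8][0],P)[1])
E
python3 kin.py
```

```text
[0.137 0.629 0.421 0.38  0.069 0.061]
[[ 0.013  0.028 -0.011 -0.008  0.007  0.   ]
 [-0.168 -0.081 -0.032 -0.006 -0.005 -0.   ]
 [ 0.045  0.149  0.1    0.058 -0.046  0.05 ]
 [-0.061 -0.254  0.393 -0.026 -0.014  0.033]
 [-0.003  0.09  -0.041 -0.092  0.052 -0.011]
 [ 0.066  0.403 -0.479 -0.081  0.088 -0.019]
 [-0.082 -0.349  0.313  0.002  0.005  0.046]
 [ 0.092  0.069 -0.159 -0.034  0.031 -0.075]
 [ 0.019 -0.078 -0.084 -0.033  0.076 -0.036]]
[[-0.948  0.319 -0.001]
 [ 0.319  0.948 -0.002]
 [ 0.    -0.002 -1.   ]]
[[-0.713  0.146  0.686]
 [ 0.095  0.989 -0.111]
 [-0.694 -0.014 -0.719]]
```

```bash
cat > ik.py <<'E'
from kin import *
lo=np.array([-2.89,-.75,.22,-1.18,.11,-2.7]);hi=np.array([2.89,2.08,2.7,4.32,2.71,2.7])
def Rtool(lean,az,th):
    z=np.array([np.sin(lean)*np.cos(az),np.sin(lean)*np.sin(az),-np.cos(lean)])
    y=np.array([-np.sin(az),np.cos(az),0]); x=np.cross(y,z)
    return np.c_[x,y,z]@ax([0,0,1],th)
def ik(p,R,q0):
    f=lambda q:np.r_[(fk(q,P)[0]-p)*10,(fk(q,P)[1]-R).ravel()]
    s=least_squares(f,np.clip(q0,lo+1e-3,hi-1e-3),bounds=(lo,hi));return s.x,np.sqrt(2*s.cost)
E
python3 - <<'E'
from ik import *
np.set_printoptions(precision=2,suppress=True)
G=np.array([.5984,-.0898,.052])
for lean in(30,35,40,45,50):
  for az in(-.12,-.2,-.27):
    for th in(.6,0,-.6):
      R=Rtool(np.radians(lean),az,th); p=G+.008*R[:,2]
      b=min((ik(p,R,np.array([-.27,.3,2.,q4,.4,-1.75+th-q4])) for q4 in(0,.5)),key=lambda t:t[1])
      print(lean,az,th,b[0],round(b[1],4))
E
```

```text
30 -0.12 0.6 [-0.33  0.31  2.14  0.53  0.2  -1.67] 0.0
30 -0.12 0 [-0.33  0.31  2.14  0.53  0.2  -2.27] 0.0
30 -0.12 -0.6 [-0.31  0.31  2.13  0.37  0.21 -2.7 ] 0.0298
30 -0.2 0.6 [-0.29  0.31  2.14  0.27  0.18 -1.31] 0.0
30 -0.2 0 [-0.29  0.31  2.14  0.27  0.18 -1.91] 0.0
30 -0.2 -0.6 [-0.29  0.31  2.14  0.27  0.18 -2.51] 0.0
30 -0.27 0.6 [-0.26  0.31  2.14 -0.03  0.17 -0.94] 0.0
30 -0.27 0 [-0.26  0.31  2.14 -0.03  0.17 -1.54] 0.0
30 -0.27 -0.6 [-0.26  0.31  2.14 -0.03  0.17 -2.14] 0.0
35 -0.12 0.6 [-0.34  0.31  2.22  1.48  0.13 -2.64] 0.0
35 -0.12 0 [-0.32  0.31  2.19  0.96  0.12 -2.7 ] 0.047
35 -0.12 -0.6 [-0.29  0.31  2.17  0.4   0.11 -2.7 ] 0.0989
35 -0.2 0.6 [-0.33  0.31  2.22  1.62  0.11 -2.7 ] 0.0479
35 -0.2 0 [-0.32  0.31  2.19  1.03  0.11 -2.7 ] 0.0518
35 -0.2 -0.6 [-0.29  0.31  2.17  0.45  0.11 -2.7 ] 0.0678
35 -0.27 0.6 [-0.25  0.31  2.16 -0.18  0.11 -0.77] 0.0752
35 -0.27 0 [-0.25  0.31  2.16 -0.18  0.11 -1.37] 0.0752
35 -0.27 -0.6 [-0.25  0.31  2.16 -0.18  0.11 -1.97] 0.0752
40 -0.12 0.6 [-0.35  0.31  2.22  1.55  0.14 -2.7 ] 0.1126
40 -0.12 0 [-0.32  0.31  2.19  0.97  0
[... 748 characters left out ...]
.7 ] 0.3048
45 -0.27 0.6 [-0.33  0.31  2.22  1.68  0.11 -2.7 ] 0.2508
45 -0.27 0 [-0.2   0.31  2.18 -1.18  0.11 -0.33] 0.2732
45 -0.27 -0.6 [-0.2   0.31  2.18 -1.18  0.11 -0.93] 0.2732
50 -0.12 0.6 [-0.36  0.3   2.22  1.55  0.16 -2.7 ] 0.3479
50 -0.12 0 [-0.32  0.3   2.19  0.99  0.11 -2.7 ] 0.3954
50 -0.12 -0.6 [-0.29  0.3   2.17  0.41  0.11 -2.7 ] 0.4322
50 -0.2 0.6 [-0.33  0.3   2.22  1.63  0.11 -2.7 ] 0.3501
50 -0.2 0 [-0.32  0.3   2.19  1.04  0.11 -2.7 ] 0.3923
50 -0.2 -0.6 [-0.29  0.3   2.17  0.46  0.11 -2.7 ] 0.4226
50 -0.27 0.6 [-0.33  0.3   2.22  1.68  0.11 -2.7 ] 0.3617
50 -0.27 0 [-0.2   0.31  2.18 -1.18  0.11 -0.33] 0.3868
50 -0.27 -0.6 [-0.2   0.31  2.18 -1.18  0.11 -0.93] 0.3868
```

Run:
```python
from ik import *
np.set_printoptions(precision=2,suppress=True)
G=np.array([.5984,-.0898,.052])
for lean in(35,40,45):
  for az in(-.05,-.12,-.2,-.27):
    for th in(.6,0,-.6):
      R=Rtool(np.radians(lean),az,th+np.pi); p=G+.008*R[:,2]
      b=min((ik(p,R,np.array([-.27,.3,2.,q4,.3,1.39+th-q4])) for q4 in(1,2,2.6,3.1,3.8)),key=lambda t:t[1])
      print(lean,az,th,b[0],round(b[1],4))
R=Rtool(np.radians(44),-.16,0)
for k in (0,40,80,120,160):
  for th in(0,np.pi):
    p=np.array([.5984,-.0898,.052])+(.008-k/1000)*R[:,2]; RR=R@ax([0,0,1],th)
    b=min((ik(p,RR,np.array([-.3,.1,2.2,q4,.3,-1.75+th-q4])) for q4 in(0,.5,1,2,2.6,3.1)),key=lambda t:t[1])
    print(k,th,b[0],round(b[1],3))
```

```text
35 -0.05 0.6 [-0.38  0.32  2.21  1.43  0.19  0.47] 0.0
35 -0.05 0 [-0.38  0.32  2.21  1.43  0.19 -0.13] 0.0
35 -0.05 -0.6 [-0.38  0.32  2.21  1.43  0.19 -0.73] 0.0
35 -0.12 0.6 [-0.34  0.31  2.22  1.48  0.13  0.51] 0.0
35 -0.12 0 [-0.34  0.31  2.22  1.48  0.13 -0.09] 0.0
35 -0.12 -0.6 [-0.34  0.31  2.22  1.48  0.13 -0.69] 0.0
35 -0.2 0.6 [-0.33  0.31  2.22  1.62  0.11  0.44] 0.0479
35 -0.2 0 [-0.33  0.31  2.22  1.62  0.11 -0.16] 0.0479
35 -0.2 -0.6 [-0.33  0.31  2.22  1.62  0.11 -0.76] 0.0479
35 -0.27 0.6 [-0.26  0.33  2.26  3.19  0.11 -1.01] 0.0748
35 -0.27 0 [-0.26  0.33  2.26  3.19  0.11 -1.61] 0.0748
35 -0.27 -0.6 [-0.26  0.33  2.26  3.19  0.11 -2.21] 0.0748
40 -0.05 0.6 [-0.4   0.33  2.29  2.15  0.27 -0.27] 0.0
40 -0.05 0 [-0.4   0.33  2.29  2.15  0.27 -0.87] 0.0
40 -0.05 -0.6 [-0.4   0.33  2.29  2.15  0.27 -1.47] 0.0
40 -0.12 0.6 [-0.36  0.33  2.29  2.4   0.23 -0.42] 0.0
40 -0.12 0 [-0.36  0.33  2.29  2.4   0.23 -1.02] 0.0
40 -0.12 -0.6 [-0.36  0.33  2.29  2.4   0.23 -1.62] 0.0
40 -0.2 0.6 [-0.31  0.33  2.29  2.77  0.19 -0.69] 0.0
40 -0.2 0 [-0.31  0.33  2.29  2.77  0.19 -1.29]
[... 737 characters left out ...]
7  2.36  3.16  0.37 -0.98] 0.0
45 -0.27 0 [-0.26  0.37  2.36  3.16  0.37 -1.58] 0.0
45 -0.27 -0.6 [-0.26  0.37  2.36  3.16  0.37 -2.18] 0.0
0 0 [-0.32  0.3   2.19  1.01  0.11 -2.7 ] 0.251
0 3.141592653589793 [-0.34  0.36  2.36  2.77  0.35 -1.35] 0.0
40 0 [-0.33  0.22  2.24  1.    0.11 -2.7 ] 0.204
40 3.141592653589793 [-0.36  0.26  2.38  2.64  0.29 -1.23] 0.0
80 0 [-0.34  0.13  2.29  1.    0.11 -2.7 ] 0.149
80 3.141592653589793 [-0.38  0.15  2.39  2.38  0.22 -0.98] 0.0
120 0 [-0.35  0.04  2.34  1.    0.11 -2.7 ] 0.09
120 3.141592653589793 [-0.4   0.05  2.39  1.87  0.17 -0.47] 0.0
160 0 [-0.4  -0.07  2.37  0.96  0.19 -2.7 ] 0.034
160 3.141592653589793 [-0.43 -0.07  2.39  1.2   0.2   0.18] 0.0
```

The lean is 44°, but with the camera below, joint 6 sits at its limit. My fitted kinematics (0.5 mm residual) show that the half-turned grasp reaches the knob comfortably. I'll turn the tool by +π here.

arm_command --pt "0 0 -3 0.18 0.5" --pt "0 0 -3 0.18 0.5"

```text
time: 15.55
position: [0.5069, -0.0738, 0.1852]
ee_rot: [[-0.606, 0.393, 0.692], [0.445, 0.888, -0.116], [-0.66, 0.238, -0.713]]
contact_force: [0.7, -0.8, -1.0]
gripper_width: 0.0704
```

```bash
python3 st.py
```

```text
[506.904 -73.804 185.204] [ 0.692 -0.116 -0.713] [-53.098  21.299 157.563] -0.41687017834377893 15.55 [ 0.696 -0.764 -0.98 ] 0.07044347583685322 [-0.408 -0.09   2.329  0.886  0.219 -2.273]
to knob: [ 25.418  -9.883 168.054] lean 44.5395844266694 az -0.1654517264188713
```

arm_command --pt "0 0 0 0.18 0.5" --pt "0 0 0 0.18 0.5" --pt "0 0 0 0.18 0.5" --pt "0 0 0 0.18 0.5" --pt "0 0 0 0.18 0.5" --pt "0 0 0 0.18 0.5" --pt "0 0 0 0.18 0.5" --pt "0 0 0 0.18 0.5"

```text
time: 16.55
position: [0.511, -0.0809, 0.2024]
ee_rot: [[0.342, 0.614, 0.711], [0.922, -0.364, -0.13], [0.179, 0.7, -0.691]]
contact_force: [0.5, -0.4, 0.8]
gripper_width: 0.0704
```

arm_command --pt "0 0 0 0.18 0.5" --pt "0 0 0 0.18 0.5" --pt "0 0 0 0.18 0.5" --pt "0 0 0 0.18 0.5" --pt "0 0 0 0.18 0.5" --pt "0 0 0 0.18 0.5" --pt "0 0 0 0.18 0.5"

```text
time: 17.42
position: [0.5139, -0.087, 0.2176]
ee_rot: [[0.665, -0.173, 0.727], [-0.1, -0.985, -0.142], [0.74, 0.022, -0.672]]
contact_force: [0.7, 0.2, -1.1]
gripper_width: 0.0705
```

```bash
cat >> st.py <<'E'
print("spin of y: z-comp",Rt[2,1],"asin",np.arcsin(Rt[2,1]/np.sin(np.arccos(-Rt[2,2]))),"x",Rt[:,0])
E
python3 st.py
```

```text
[513.946 -86.966 217.619] [ 0.727 -0.142 -0.672] [ 18.29  -17.261 175.248] -3.3151149214494504 17.425 [ 0.67   0.169 -1.066] 0.07045308584148796 [-0.43  -0.131  2.305  0.875  0.229  0.519]
to knob: [-66.179 -15.392 181.047] lean 47.77132973796335 az -0.19313137574632827
spin of y: z-comp 0.021597674948727826 asin 0.029171722979735717 x [ 0.665 -0.1    0.74 ]
```

arm_command --pt "-25 -5 15 0 0.5" --pt "-25 -5 20 0 0.5" --pt "-16 -5 20 0 0.5" --pt "0 0 0 0 0.5"

```text
time: 17.92
position: [0.52, -0.074, 0.1833]
ee_rot: [[0.65, -0.156, 0.744], [-0.096, -0.988, -0.123], [0.754, 0.008, -0.657]]
contact_force: [-0.9, 0.2, 0.1]
gripper_width: 0.07
```

```bash
python3 st.py
```

```text
[520.035 -73.975 183.296] [ 0.744 -0.123 -0.657] [ 37.803   0.578 150.45 ] -3.2982908841859953 17.925 [-0.915  0.22   0.149] 0.07003675633317974 [-0.408 -0.056  2.384  1.707  0.185 -0.312]
to knob: [-46.602   2.271 154.441] lean 48.94790719293389 az -0.16400730120419374
spin of y: z-comp 0.008392330321006919 asin 0.011128976624385653 x [ 0.65  -0.096  0.754]
```

arm_command --pt "-20 1 10 0 0.5" --pt "-20 0 10 0 0.5" --pt "-15 0 10 0 0.5" --pt "0 0 0 0 0.5"

```text
time: 18.42
position: [0.5127, -0.0727, 0.1383]
ee_rot: [[0.642, -0.149, 0.752], [-0.091, -0.989, -0.118], [0.761, 0.008, -0.649]]
contact_force: [-0.2, -0.2, 0.8]
gripper_width: 0.0706
```

```bash
python3 st.py
```

```text
[512.714 -72.727 138.272] [ 0.752 -0.118 -0.649] [ 75.255   2.09  127.292] -3.291248727787713 18.425 [-0.225 -0.234  0.768] 0.0705853842896538 [-0.429  0.048  2.493  2.429  0.319 -1.074]
to knob: [ -9.108   3.413 130.363] lean 49.56290630617417 az -0.15622174327571908
spin of y: z-comp 0.007704239561246568 asin 0.010122432470762565 x [ 0.642 -0.091  0.761]
```

arm_command --pt "-8 3 20 0 0.5" --pt "-3 1 25 0 0.5" --pt "0 0 25 0 0.5" --pt "0 0 0 0 0.5"

```text
time: 18.92
position: [0.5654, -0.0842, 0.0927]
ee_rot: [[0.629, -0.143, 0.764], [-0.086, -0.99, -0.115], [0.772, 0.006, -0.635]]
contact_force: [-0.0, 1.2, 1.0]
gripper_width: 0.0704
```

```bash
python3 st.py
python3 - <<'E'
from h import *
snap("wrist","w10");snap("side","s10");snap("top","t10")
im=load("s10")["pixels"][150:270,270:430,::-1]; cv2.imwrite("pics/c_s10.png",cv2.resize(im,None,fx=5,fy=5,interpolation=2))
E
```

```text
[565.447 -84.207  92.702] [ 0.764 -0.115 -0.635] [74.026 -0.555 58.033] -3.285575324252563 18.925 [-0.008  1.244  1.031] 0.07041995036932486 [-0.398  0.261  2.483  2.736  0.504 -1.38 ]
to knob: [-10.242   0.522  59.626] lean 50.56036818294247 az -0.1491566292103909
spin of y: z-comp 0.006289852089422097 asin 0.008144461618956773 x [ 0.629 -0.086  0.772]
```

View pics/w10.png

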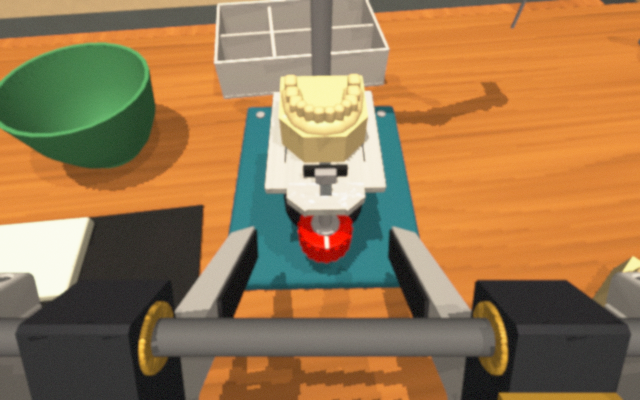

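View pics/c_s10.png

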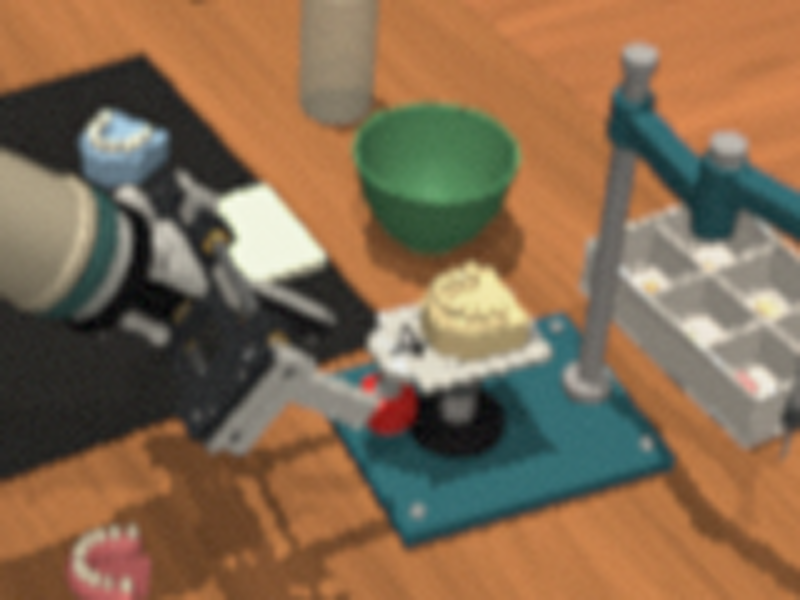

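Run:
```python
from h import *
d=load("w10");G=np.array([.5984,-.0898,.052])
ex=np.array([.993,-.1187,0])
for n,p in(("ctr",G),("topfront",G-.017*ex+[0,0,.011]),("botfront",G-.017*ex-[0,0,.011]),("topback",G+.017*ex+[0,0,.011])): print(n,proj(d,p))
im=d["pixels"][150:300,240:410,::-1]; cv2.imwrite("pics/c10.png",cv2.resize(im,None,fx=4,fy=4,interpolation=2))
```

```text
ctr [324.45387628 233.56587078]
topfront [325.40151551 249.03197898]
botfront [324.98426422 264.28131199]
topback [323.92777173 203.09848563]
```

View pics/c10.png

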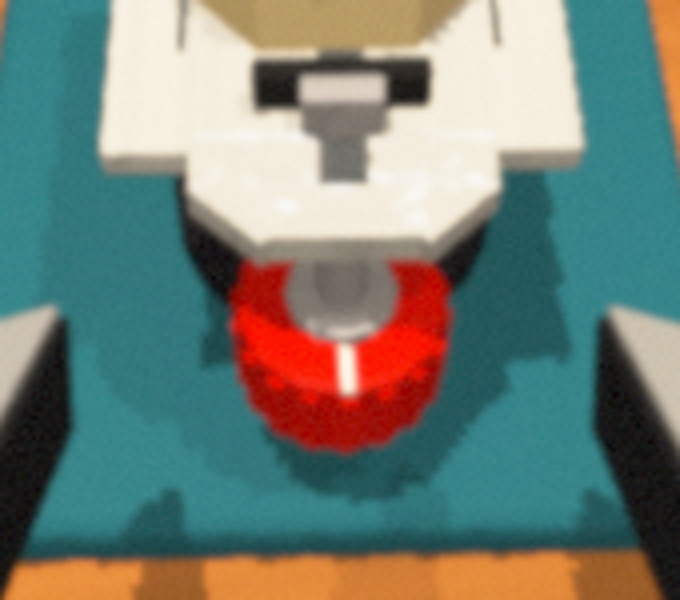

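Knob prediction matches the picture (front-bottom row 264 predicted, 263 seen). The white mark faces the robot, so the knob is at 0. I'll narrow the jaws, pre-turn +0.5 and move in.

arm_command --pt "-10 0.5 10 0 0" --pt "0 0 0 0.17 0" --pt "0 0 0 0.17 0" --pt "0 0 0 0.17 0" --pt "0 0 0 0 0"

```text
time: 19.7
position: [0.5632, -0.083, 0.0856]
ee_rot: [[0.468, -0.434, 0.769], [-0.568, -0.815, -0.114], [0.677, -0.384, -0.628]]
contact_force: [-0.1, 0.4, 0.3]
gripper_width: 0.0473
```

```bash
python3 st.py
```

```text
[563.162 -83.01   85.617] [ 0.769 -0.114 -0.628] [ 70.    -39.853  56.125] -3.6312431742910736 19.7 [-0.063  0.431  0.255] 0.047332349977831055 [-0.401  0.288  2.507  2.766  0.56  -0.894]
to knob: [-2.431  3.111 56.975] lean 51.06363436207369 az -0.14751051254801928
spin of y: z-comp -0.3835041362974389 asin -0.5155742113854294 x [ 0.468 -0.568  0.677]
```

arm_command --pt "-2 3 15 0 0" --pt "0 0 15 0 0" --pt "0 0 15 0 0" --pt "0 0 0 0 0"

```text
time: 20.2
position: [0.5973, -0.0893, 0.0567]
ee_rot: [[0.469, -0.428, 0.772], [-0.561, -0.82, -0.114], [0.682, -0.38, -0.625]]
contact_force: [-0.3, -0.0, -0.1]
gripper_width: 0.0469
```

```bash
python3 st.py
```

```text
[597.311 -89.305  56.686] [ 0.772 -0.114 -0.625] [ 70.298 -40.645  11.34 ] -3.6229630892442946 20.2 [-0.309 -0.019 -0.139] 0.04686121934881261 [-0.378  0.404  2.472  2.837  0.639 -0.962]
to knob: [-2.451  1.709 11.785] lean 51.33871916175764 az -0.1466432039987155
spin of y: z-comp -0.3798424855820621 asin -0.5080171045902414 x [ 0.469 -0.561  0.682]
```

arm_command --pt "-2.5 1.5 9 0 0" --pt "0 0 0 0 0" --pt "0 0 0 0 -0.4" --pt "0 0 0 0 -1" --pt "0 0 0 0 -1" --pt "0 0 0 0 -1" --squeeze 40

```text
time: 20.95
position: [0.6021, -0.0902, 0.0477]
ee_rot: [[0.471, -0.429, 0.771], [-0.561, -0.82, -0.114], [0.681, -0.379, -0.626]]
contact_force: [2.4, -1.2, -2.2]
gripper_width: 0.0364
```

```bash
python3 st.py
python3 - <<'E'
from h import *
snap("wrist","w11")
im=load("w11")["pixels"][100:300,210:440,::-1]; cv2.imwrite("pics/c11.png",cv2.resize(im,None,fx=3,fy=3,interpolation=2))
E
```

```text
[602.059 -90.191  47.71 ] [ 0.771 -0.114 -0.626] [ 73.736 -42.69    1.785] -3.6233164767761057 20.95 [ 2.355 -1.205 -2.16 ] 0.03641195097218923 [-0.374  0.432  2.469  2.852  0.661 -0.976]
to knob: [ 0.941 -0.385  2.407] lean 51.218960039363786 az -0.14688009193345078
spin of y: z-comp -0.3785606847802956 asin -0.5070692029011168 x [ 0.471 -0.561  0.681]
```

View pics/c11.png

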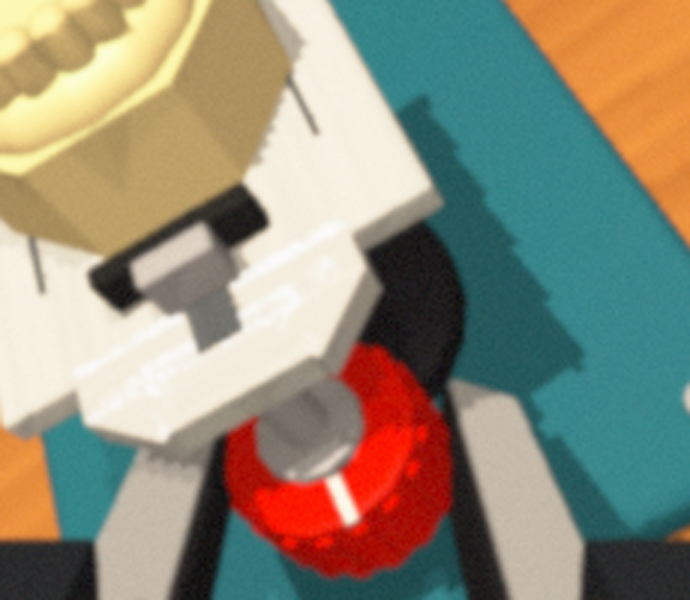

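arm_command --pt "0 0 0 -0.13 -1" --pt "0 0 0 -0.13 -1" --pt "0 0 0 -0.13 -1" --pt "0 0 0 -0.13 -1"

```text
time: 21.5
position: [0.6024, -0.0912, 0.0494]
ee_rot: [[0.62, -0.132, 0.773], [-0.066, -0.991, -0.117], [0.782, 0.021, -0.623]]
contact_force: [1.5, 0.1, -2.1]
gripper_width: 0.0332
```

```bash
python3 st.py
python3 - <<'E'
from h import *
snap("wrist","w12")
im=load("w12")["pixels"][100:300,210:440,::-1]; cv2.imwrite("pics/c12.png",cv2.resize(im,None,fx=3,fy=3,interpolation=2))
E
```

```text
[602.366 -91.178  49.442] [ 0.773 -0.117 -0.623] [83.582 -0.323  2.843] -3.2743630341874788 21.5 [ 1.466  0.059 -2.09 ] 0.03321972045185421 [-0.375  0.43   2.47   2.855  0.664 -1.511]
to knob: [-0.582 -0.816  3.139] lean 51.44342726346825 az -0.14973909738652577
spin of y: z-comp 0.0212835754629196 asin 0.027220449376918473 x [ 0.62  -0.066  0.782]
```

View pics/c12.png

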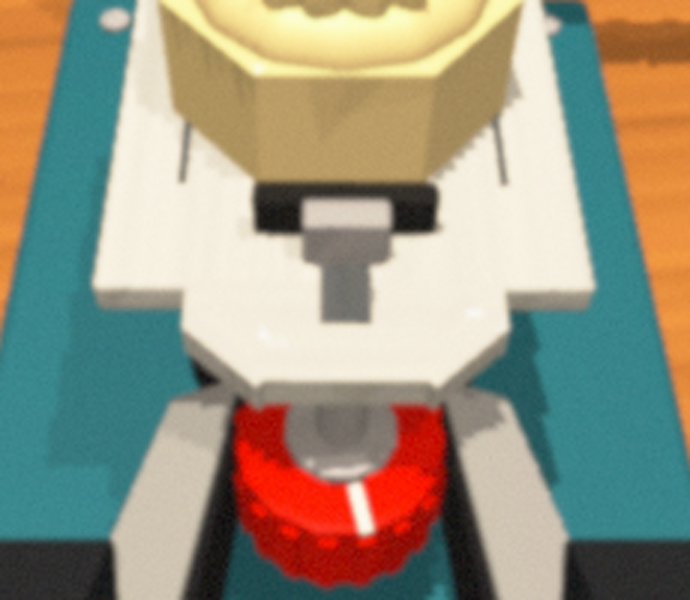

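arm_command --pt "0 0 0 -0.13 -1" --pt "0 0 0 -0.13 -1" --pt "0 0 0 -0.13 -1" --pt "0 0 0 -0.13 -1"

```text
time: 22.05
position: [0.599, -0.0941, 0.0432]
ee_rot: [[0.619, 0.19, 0.762], [0.426, -0.897, -0.122], [0.66, 0.4, -0.636]]
contact_force: [3.9, -7.9, -7.2]
gripper_width: 0.0358
```

```bash
python3 st.py
python3 - <<'E'
from h import *
snap("wrist","w13")
im=load("w13")["pixels"][100:300,210:440,::-1]; cv2.imwrite("pics/c13.png",cv2.resize(im,None,fx=3,fy=3,interpolation=2))
E
```

```text
[598.967 -94.148  43.214] [ 0.762 -0.122 -0.636] [80.546 41.135 -0.254] -2.9328293407961468 22.05 [ 3.911 -7.873 -7.184] 0.03575765997645613 [-0.376  0.435  2.469  2.864  0.651 -2.032]
to knob: [ 7.286 -0.532  1.41 ] lean 50.522182768114 az -0.15909975454487718
spin of y: z-comp 0.4001271923722356 asin 0.5449627466671457 x [0.619 0.426 0.66 ]
```

View pics/c13.png

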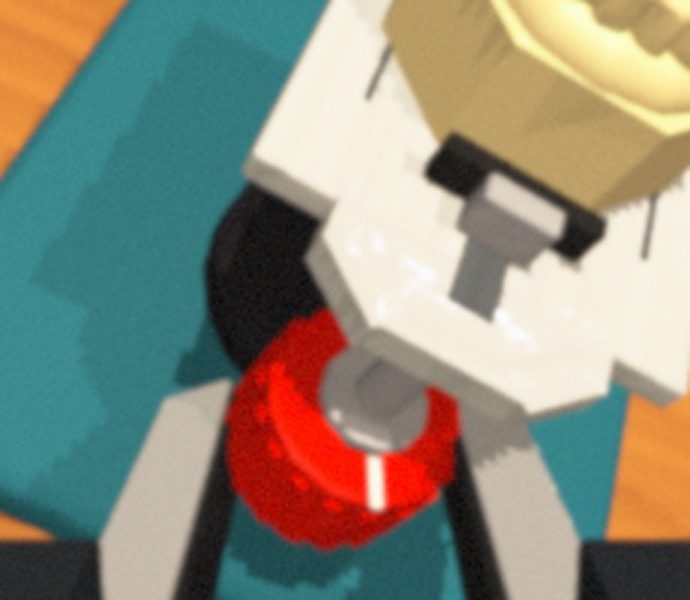

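```bash
cat > ka.py <<'E'
from h import *
import sys
def kang(tag,uv,zz=.063):
    d=load(tag); w=onplane(d,uv,zz)[:2]-np.array([.5984,-.0898]); a=np.arctan2(w[1],w[0])-(np.pi-.119)
    return (a+np.pi)%(2*np.pi)-np.pi, np.hypot(*w)
E
python3 - <<'E'
from ka import *
print(kang("w10",(240+347/4,150+393/4)),kang("w11",(210+350/3,100+522/3)),kang("w12",(210+365/3,100+533/3)),kang("w13",(210+377/3,100+508/3)))
for t,a,b in(("w13",(455,133),(607,215)),("w12",(254,185),(438,185))):
    d=load(t); 
    for q in(a,b):
        w=onplane(d,(210+q[0]/3,100+q[1]/3),.103)-np.array([.648,-.0957,0]); print(t,w@[.993,-.1187,0],w@[.1187,.993,0])
E
```

```text
(np.float64(0.05100503274834178), np.float64(0.01650910045475765)) (np.float64(-0.0018200179086154122), np.float64(0.01630873337063636)) (np.float64(0.23138469318161015), np.float64(0.016637218084752433)) (np.float64(0.45079809249132374), np.float64(0.01665815046998965))
w13 -0.029534768147813355 0.011455399619611475
w13 -0.028403541468403442 -0.013510540240153215
w12 -0.03185446726216072 0.012357049306035314
w12 -0.03170416708559974 -0.01339942370362103
```

arm_command --pt "0 0 0 0 0" --pt "0 0 0 0 0" --pt "7 0 0 0 0" --pt "0 0 -3 0.17 0" --pt "0 0 0 0.17 0" --pt "0 0 0 0.17 0" --pt "0 0 0 0.17 0"

```text
time: 22.98
position: [0.6031, -0.0888, 0.0539]
ee_rot: [[0.591, -0.251, 0.767], [-0.251, -0.96, -0.121], [0.767, -0.121, -0.63]]
contact_force: [0.2, 0.1, 1.0]
gripper_width: 0.0469
```

```bash
python3 st.py
```

```text
[603.108 -88.792  53.939] [ 0.767 -0.121 -0.63 ] [ 78.781 -12.927   4.64 ] -3.3968519402803325 22.975 [0.158 0.095 0.953] 0.04685218949085019 [-0.359  0.409  2.456  2.868  0.62  -1.319]
to knob: [-4.052  2.36   5.692] lean 50.934662482900286 az -0.15590075174937001
spin of y: z-comp -0.12130803775698787 asin -0.15688138673309762 x [ 0.591 -0.251  0.767]
```

arm_command --pt "-4 2 0 0.15 0" --pt "0 0 0 0.15 0" --pt "0 0 0 0.15 0" --pt "0 0 0 0 0"

```text
time: 23.48
position: [0.6015, -0.0878, 0.0536]
ee_rot: [[0.415, -0.485, 0.77], [-0.653, -0.748, -0.119], [0.634, -0.454, -0.627]]
contact_force: [-0.1, -0.9, -2.1]
gripper_width: 0.0469
```

```bash
python3 st.py
```

```text
[601.542 -87.821  53.554] [ 0.77  -0.119 -0.627] [ 66.232 -46.934   6.084] -3.7166563689210057 23.475 [-0.142 -0.94  -2.114] 0.04688244265120701 [-0.361  0.413  2.464  2.867  0.637 -0.858]
to knob: [-1.038  3.703  6.749] lean 51.194968599611315 az -0.15321798609499962
spin of y: z-comp -0.453728682019449 asin -0.6214795490342337 x [ 0.415 -0.653  0.634]
```

arm_command --pt "-1 4 4 0 0" --pt "0 0 0 0 -0.5" --pt "0 0 0 0 -1" --pt "0 0 0 0 -1" --pt "0 0 0 -0.13 -1" --pt "0 0 0 -0.13 -1" --pt "0 0 0 -0.13 -1" --pt "0 0 0 -0.13 -1"

```text
time: 24.48
position: [0.6008, -0.0907, 0.0448]
ee_rot: [[0.613, -0.202, 0.764], [-0.175, -0.977, -0.118], [0.771, -0.062, -0.634]]
contact_force: [1.5, -3.6, -7.8]
gripper_width: 0.0335
```

```bash
python3 st.py
```

```text
[600.83 -90.67  44.75] [ 0.764 -0.118 -0.634] [87.726 -9.542 -0.071] -3.345546523139058 24.475 [ 1.45  -3.564 -7.834] 0.033451255003679126 [-0.369  0.432  2.466  2.864  0.648 -1.406]
to knob: [ 3.912 -0.831  1.403] lean 50.64495640073049 az -0.1533306460132355
spin of y: z-comp -0.061584924988479256 asin -0.07973062766764323 x [ 0.613 -0.175  0.771]
```

arm_command --pt "1.5 0 0 -0.13 -1" --pt "1.5 0 0 -0.13 -1" --pt "1 0 0 -0.13 -1" --pt "1 0 0 -0.13 -1" --pt "0 0 0 -0.13 -1"

```text
time: 25.1
position: [0.597, -0.0969, 0.0384]
ee_rot: [[0.634, 0.208, 0.745], [0.443, -0.887, -0.13], [0.634, 0.412, -0.655]]
contact_force: [-2.3, -14.3, -1.2]
gripper_width: 0.031
```

```bash
python3 st.py
python3 - <<'E'
from h import *
snap("wrist","w14")
im=load("w14")["pixels"][100:300,210:440,::-1]; cv2.imwrite("pics/c14.png",cv2.resize(im,None,fx=3,fy=3,interpolation=2))
E
```

```text
[596.955 -96.889  38.387] [ 0.745 -0.13  -0.655] [85.107 42.91  -4.593] -2.911788409192844 25.1 [ -2.316 -14.324  -1.166] 0.031016248418998586 [-0.37   0.429  2.456  2.878  0.607 -2.059]
to knob: [12.667 -0.427 -0.797] lean 49.09214558666948 az -0.17245851575310062
spin of y: z-comp 0.4117559595614528 asin 0.5761756701513406 x [0.634 0.443 0.634]
```

View pics/c14.png

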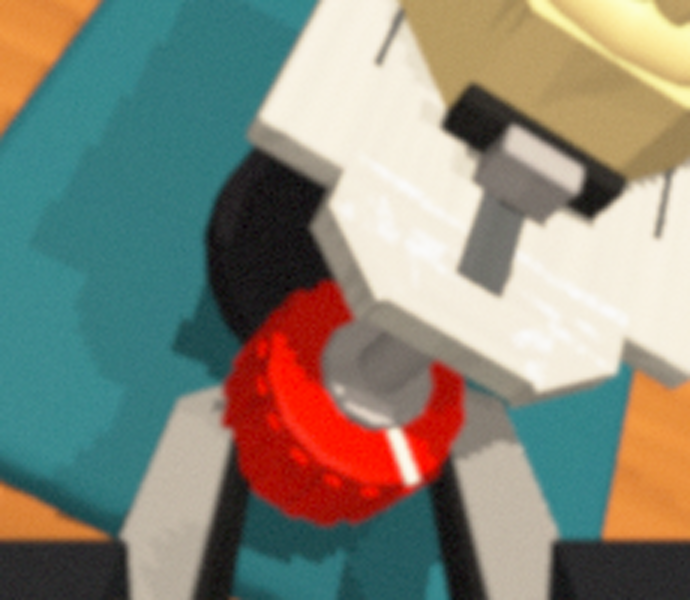

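Run:
```python
from ka import *
print(kang("w14",(210+410/3,100+483/3)))
d=load("w14")
for q in((472,86),(622,178)):
        w=onplane(d,(210+q[0]/3,100+q[1]/3),.103)-np.array([.648,-.0957,0]); print(w@[.993,-.1187,0],w@[.1187,.993,0])
```

```text
(np.float64(0.7795457471895224), np.float64(0.017154167494800122))
-0.02645092136609234 0.011622316200318278
-0.02622676245050378 -0.01319080272953609
```

arm_command --pt "0 0 0 0 0" --pt "0 0 0 0 0" --pt "7 0 0 0 0" --pt "6 0 -3 0.1 0" --pt "0 0 0 0.17 0" --pt "0 0 0 0.17 0" --pt "0 0 0 0.17 0"

```text
time: 26.02
position: [0.6054, -0.088, 0.0515]
ee_rot: [[0.634, -0.197, 0.748], [-0.155, -0.98, -0.126], [0.758, -0.036, -0.652]]
contact_force: [0.1, 0.0, 0.7]
gripper_width: 0.0471
```

```bash
python3 st.py
```

```text
[605.445 -88.031  51.54 ] [ 0.748 -0.126 -0.652] [80.242 -3.719 -0.816] -3.339737740712765 26.025 [0.098 0.029 0.744] 0.047130254792840616 [-0.34   0.396  2.429  2.891  0.551 -1.422]
to knob: [-3.879  3.077  2.616] lean 49.33245542314132 az -0.1675042590731547
spin of y: z-comp -0.03563586356097943 asin -0.046999099882439395 x [ 0.634 -0.155  0.758]
```

arm_command --pt "-3 3 0 0.16 0" --pt "0 1 0 0.16 0" --pt "0 1 0 0.16 0" --pt "0 0 0 0 0"

```text
time: 26.52
position: [0.6035, -0.0884, 0.0505]
ee_rot: [[0.469, -0.467, 0.75], [-0.596, -0.794, -0.121], [0.652, -0.391, -0.65]]
contact_force: [1.1, -0.8, 0.3]
gripper_width: 0.0468
```

```bash
python3 st.py
```

```text
[603.501 -88.353  50.472] [ 0.75  -0.121 -0.65 ] [ 70.548 -42.486   0.07 ] -3.6730296367958655 26.525 [ 1.055 -0.76   0.343] 0.04679734953754169 [-0.35   0.4    2.436  2.871  0.565 -0.925]
to knob: [-0.576  2.924  3.316] lean 49.44821930522215 az -0.15995455409830758
spin of y: z-comp -0.3905464611919651 asin -0.5398409010695501 x [ 0.469 -0.596  0.652]
```

arm_command --pt "0 3 2 0 0" --pt "0 0 0 0 -0.5" --pt "0 0 0 0 -1" --pt "0 0 0 0 -1" --pt "1 0 0 -0.14 -1" --pt "1 0 0 -0.14 -1" --pt "1 0 0 -0.14 -1" --pt "1.5 0 0 -0.14 -1"

```text
time: 27.52
position: [0.6052, -0.0915, 0.0516]
ee_rot: [[0.648, -0.129, 0.75], [-0.059, -0.991, -0.12], [0.759, 0.033, -0.65]]
contact_force: [0.1, 0.1, -5.6]
gripper_width: 0.0329
```

```bash
python3 st.py
```

```text
[605.152 -91.511  51.579] [ 0.75 -0.12 -0.65] [80.181  0.551 -0.827] -3.271305273486295 27.525 [ 0.09   0.13  -5.644] 0.032851440489020285 [-0.359  0.398  2.43   2.851  0.558 -1.498]
to knob: [-4.191 -0.839  2.417] lean 49.44724849696108 az -0.15800591396005847
spin of y: z-comp 0.03304303258207215 asin 0.043502397740833046 x [ 0.648 -0.059  0.759]
```

Now slightly above centre, which is good for the second half of this stroke.

arm_command --pt "0 0 0 -0.14 -1" --pt "1 0 0 -0.14 -1" --pt "2 0 0 -0.14 -1" --pt "2 0 0 -0.14 -1"

```text
time: 28.02
position: [0.6035, -0.0902, 0.0509]
ee_rot: [[0.627, 0.237, 0.742], [0.474, -0.872, -0.121], [0.618, 0.428, -0.659]]
contact_force: [-4.9, -16.5, -13.1]
gripper_width: 0.0367
```

```bash
python3 st.py
python3 - <<'E'
from h import *
snap("wrist","w15")
im=load("w15")["pixels"][100:300,210:440,::-1]; cv2.imwrite("pics/c15.png",cv2.resize(im,None,fx=3,fy=3,interpolation=2))
E
```

```text
[603.453 -90.227  50.904] [ 0.742 -0.121 -0.659] [68.557 44.774 -0.849] -2.8760292437652026 28.025 [ -4.947 -16.494 -13.092] 0.03674709886645017 [-0.351  0.39   2.424  2.859  0.532 -2.056]
to knob: [-2.301 -1.145  3.438] lean 48.744309423475535 az -0.1622007483470559
spin of y: z-comp 0.42753435219024966 asin 0.6049250106745393 x [0.627 0.474 0.618]
```

View pics/c15.png

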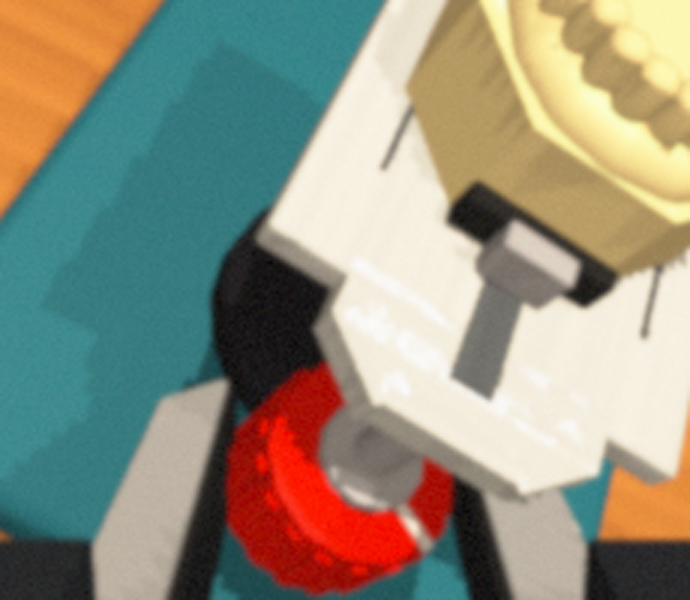

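Run:
```python
from ka import *
print(kang("w15",(210+428/3,100+545/3)))
d=load("w15")
for q in((475,183),(617,272)):
        w=onplane(d,(210+q[0]/3,100+q[1]/3),.103)-np.array([.648,-.0957,0]); print(w@[.993,-.1187,0],w@[.1187,.993,0])
```

```text
(np.float64(1.1399178052511596), np.float64(0.017311004004975972))
-0.02396403619368638 0.011838029796270352
-0.023267153557692447 -0.01361227784207499
```

Knob at about 1.1 rad and the pad is now at the model. One more stroke will make it firm.

arm_command --pt "0 0 0 0 0" --pt "0 0 0 0 0" --pt "-2 -1 0 0.1 0" --pt "0 0 -3 0.17 0" --pt "0 0 0 0.17 0" --pt "0 0 0 0.17 0" --pt "0 0 0 0.17 0"

```text
time: 28.95
position: [0.6019, -0.088, 0.0534]
ee_rot: [[0.605, -0.277, 0.746], [-0.289, -0.95, -0.118], [0.742, -0.145, -0.655]]
contact_force: [0.4, -0.4, 0.9]
gripper_width: 0.0469
```

```bash
python3 st.py
```

```text
[601.908 -87.96   53.365] [ 0.746 -0.118 -0.655] [ 79.766 -15.386   2.672] -3.4248204848254753 28.95 [ 0.355 -0.367  0.909] 0.04685792232673728 [-0.353  0.386  2.431  2.851  0.541 -1.257]
to knob: [-2.643  2.895  6.453] lean 49.08063092814537 az -0.15627334922509614
spin of y: z-comp -0.14453336245920542 asin -0.19246074358473964 x [ 0.605 -0.289  0.742]
```

arm_command --pt "-2 3 2 0.16 0" --pt "0 2 2 0.16 0" --pt "0 0 0 0 -0.5" --pt "0 0 0 0 -1" --pt "0 0 0 0 -1" --pt "1 0 0 -0.14 -1" --pt "1 0 0 -0.14 -1" --pt "1 0 0 -0.14 -1"

```text
time: 29.95
position: [0.6071, -0.0922, 0.0559]
ee_rot: [[0.624, -0.201, 0.756], [-0.175, -0.978, -0.116], [0.762, -0.06, -0.645]]
contact_force: [-2.4, 2.4, 3.0]
gripper_width: 0.0331
```

```bash
python3 st.py
```

```text
[607.064 -92.234  55.869] [ 0.756 -0.116 -0.645] [75.104 -8.969  0.984] -3.3443664315032398 29.95 [-2.387  2.406  2.968] 0.03305456559442713 [-0.365  0.391  2.427  2.831  0.557 -1.365]
to knob: [-8.811 -0.433  3.628] lean 49.84871291378631 az -0.15218945699028627
spin of y: z-comp -0.059828858438125646 asin -0.0783548784763942 x [ 0.624 -0.175  0.762]
```

arm_command --pt "-2 0 0 -0.14 -1" --pt "-1 0 0 -0.14 -1" --pt "0 0 0 -0.14 -1" --pt "1 0 0 -0.14 -1"

```text
time: 30.45
position: [0.6047, -0.0892, 0.0537]
ee_rot: [[0.633, 0.173, 0.754], [0.385, -0.916, -0.113], [0.672, 0.362, -0.647]]
contact_force: [1.8, -9.2, -21.2]
gripper_width: 0.037
```

```bash
python3 st.py
python3 - <<'E'
from h import *
snap("wrist","w16")
im=load("w16")["pixels"][100:300,210:440,::-1]; cv2.imwrite("pics/c16.png",cv2.resize(im,None,fx=3,fy=3,interpolation=2))
E
```

```text
[604.673 -89.187  53.666] [ 0.754 -0.113 -0.647] [69.736 37.302  1.543] -2.955339331299974 30.45 [  1.764  -9.237 -21.227] 0.03703301412725275 [-0.361  0.394  2.434  2.836  0.564 -1.943]
to knob: [-5.343 -1.165  4.375] lean 49.717723711793404 az -0.1490594093811148
spin of y: z-comp 0.3619393629653384 asin 0.4943338631946328 x [0.633 0.385 0.672]
```

View pics/c16.png

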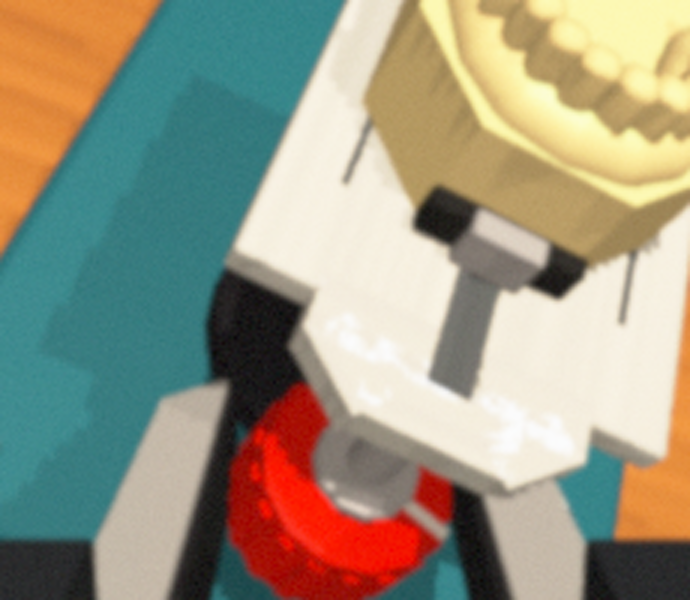

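Run:
```python
from ka import *
print(kang("w16",(210+442/3,100+533/3)))
d=load("w16")
for q in((441,187),(585,265)):
        w=onplane(d,(210+q[0]/3,100+q[1]/3),.103)-np.array([.648,-.0957,0]); print(w@[.993,-.1187,0],w@[.1187,.993,0])
```

```text
(np.float64(1.349119206546372), np.float64(0.01726257283577302))
-0.023442176572209865 0.011124227874886055
-0.024193684456513438 -0.013454116329989866
```

arm_command --pt "0 0 0 0 -0.12" --pt "0 0 0 0 -0.12" --pt "-3 -1 -3 0 -0.12" --pt "0 0 -10 0 -0.12" --pt "0 0 -20 0 -0.12" --pt "0 0 -30 0 -0.12" --pt "0 0 -30 0 -0.12"

```text
time: 31.38
position: [0.5328, -0.078, 0.1157]
ee_rot: [[0.625, 0.177, 0.76], [0.394, -0.912, -0.111], [0.674, 0.369, -0.64]]
contact_force: [-0.1, 0.7, 0.3]
gripper_width: 0.0413
```

arm_command --pt "0 0 -20 -0.17 -0.12" --pt "0 0 0 -0.17 -0.12" --pt "0 0 0 -0.17 -0.12" --pt "0 0 0 0 -0.12"

```text
time: 31.88
position: [0.5172, -0.0745, 0.1375]
ee_rot: [[0.442, 0.457, 0.772], [0.802, -0.587, -0.113], [0.401, 0.669, -0.626]]
contact_force: [-0.6, -0.4, -0.1]
gripper_width: 0.0411
```

```bash
python3 st.py
python3 - <<'E'
from h import *
snap("wrist","w17");snap("side","s17");snap("top","t17")
im=load("s17")["pixels"][150:270,290:430,::-1]; cv2.imwrite("pics/c_s17.png",cv2.resize(im,None,fx=5,fy=5,interpolation=2))
im=load("t17")["pixels"][120:310,140:530,::-1]; cv2.imwrite("pics/c_t17.png",cv2.resize(im,None,fx=2,fy=2,interpolation=2))
E
```

```text
[517.216 -74.527 137.464] [ 0.772 -0.113 -0.626] [ 34.     60.251 125.251] -2.4798916433702023 31.875 [-0.602 -0.353 -0.051] 0.04108874298698763 [-0.452  0.073  2.515  2.481  0.394 -2.175]
to knob: [-10.604 -11.154 125.825] lean 51.249102217109176 az -0.14496683369201727
spin of y: z-comp 0.6687784713400484 asin 1.0304801505327683 x [0.442 0.802 0.401]
```

View pics/w17.png

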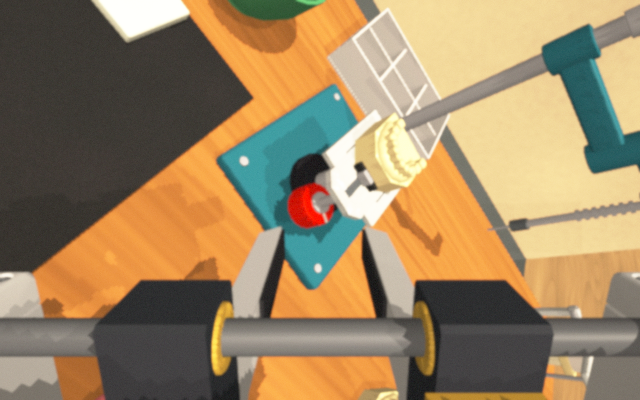

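View pics/c_s17.png

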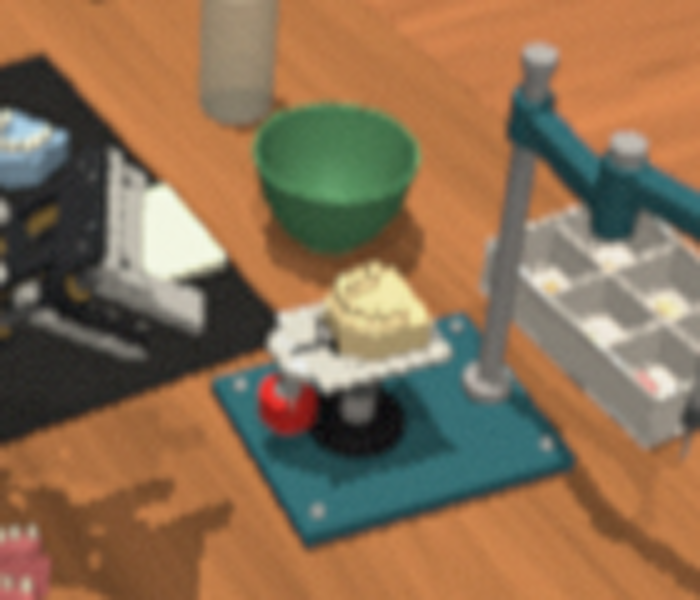

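View pics/c_t17.png

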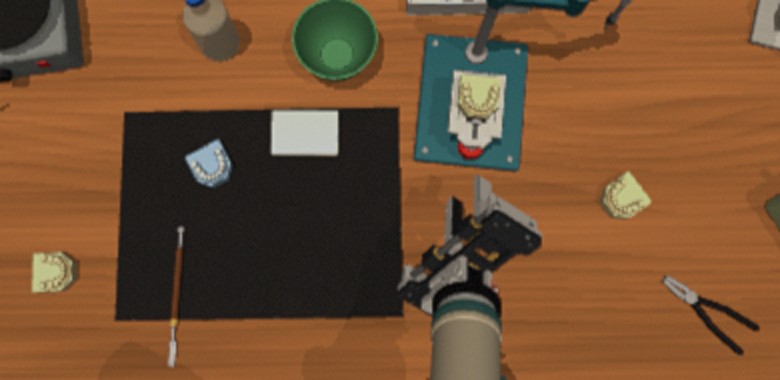

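arm_command --pt "0 0 -20 0.17 0" --pt "0 0 0 0.17 0" --pt "0 0 0 0.17 0" --pt "0 0 0 0.17 0" --pt "0 0 0 0.17 0" --pt "0 0 0 0.17 0" --pt "0 0 0 0 0" --pt "0 0 0 0 0"

```text
time: 33.02
position: [0.5039, -0.0717, 0.1483]
ee_rot: [[0.618, -0.15, 0.772], [-0.103, -0.989, -0.11], [0.779, -0.012, -0.627]]
contact_force: [0.3, 0.4, 0.3]
gripper_width: 0.0466
```

Run:
```python
from h import *
s=readout.sense();print(s["time"],s["contact_force"],s["qpos"])
d=snap("wrist","w18")
im=d["pixels"][30:230,210:430,::-1]; cv2.imwrite("pics/c18.png",cv2.resize(im,None,fx=3,fy=3,interpolation=2))
```

```text
33.025 [0.26138019 0.44825285 0.29023245] [-0.47275043  0.01790429  2.51707597  2.34539194  0.36293154 -1.00557763]
```

View pics/c18.png

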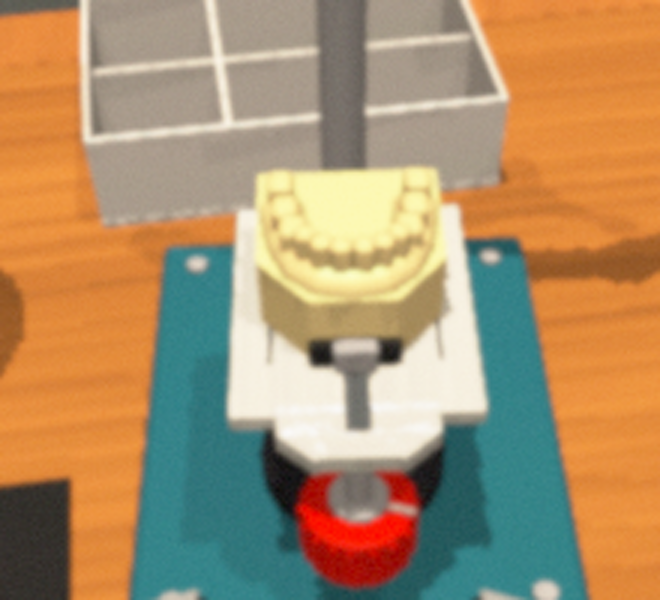

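Run:
```python
from ka import *
d=load("w18");f=lambda x,y:(210+x/3,30+y/3)
print("knob",kang("w18",f(415,512)))
for q,z in(((258,266),.116),((446,266),.116),((306,300),.116),((408,297),.116),((309,343),.103),((402,343),.103)):
    w=onplane(d,f(*q),z)-np.array([.648,-.0957,0]); print(q,(w@[.993,-.1187,0])*1000,(w@[.1187,.993,0])*1000)
```

```text
knob (np.float64(1.3195058086050757), np.float64(0.01710079017710339))
(258, 266) -7.751417672147684 25.3592355972094
(446, 266) -10.02173127579031 -25.84876116528644
(306, 300) -21.616113305346733 12.433401914346215
(408, 297) -21.65478718179781 -14.677427829743895
(309, 343) -24.735455557869287 12.121157183279779
(402, 343) -25.818013676489503 -13.279002936431828
```

The measurements agree. The front face is at x ≈ -22 to -24 (expected -24), the sides at y ≈ ±25.5, it is square, the knob reads 1.32 rad and the pad is against the model. Handing in.

```bash
python3 -c "
from bench import finish_job
print(finish_job())"
```

```text
the job is handed in; nothing more can be done
None
```

The cream model is clamped on the surveyor's table and the job was handed in at about 33 s. The hand-in gave no verdict.

**What I did:**
- I took the cream model on the black pad, the nearest of the three to the base, and set it on the plate with its heel to the pins. It touched down and was pressed to 17 N before I let go.
- The moves cannot tilt the tool directly, so I got the lean of about 50° by pushing past the arm's reach high above the bench. I then half-turned the tool, because joint 6 was at its limit: it read −2.703 against −2.70 before I turned it away.
- I turned the knob in four strokes from 0 to about 1.32–1.35 rad, then let go and backed away.

**Last checks:**
- **Position:** the model is centred across to within about 1 mm and square to within about 0.05 rad. Its front face measured x ≈ −22 against −24 expected, within picture error.
- **Clamping:** the pad stopped at x ≈ −24 to −25 while the knob turned about 0.3 rad further. From the spring figures that means about 6 N; I could not measure it directly.
- **Bystanders:** the bystanders I could see looked unmoved. I checked the denture in the side view only, because the arm hid it from above. The robot was clear, with wrist force about 0.

**What went less well:** the fingers slid down the knob during the second stroke and I re-centred them. On backing out I first turned the tool the wrong way, which touched nothing.

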